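# Put up the photo prints on the desk ledge

## Robot

A 6-joint arm with a two-finger parallel gripper is mounted at the origin on the work surface. World frame = base frame: x ahead of the robot, y to its left, z up, the work surface at z = 0. Lengths are in m, angles in rad, forces in N, time in s.
With the tool pointing down it reaches from about 0.3 to 0.775 m from the base axis. Payload 14.6 kg.
Tool frame: the origin (TCP) lies at the very end of the fingers, on their centre line; the grasp point (between the pads) lies 19 mm behind it; y points along the fingers, z is the direction in which the jaws open and shut, and the axes are right-handed (so a half turn about y gives the same grasp; the last joint's range is limited). The gripper opens to 94 mm and grips with 3 to 60 N. Pads are 16 mm wide; open, the fingers measure 119 mm over their backs; the gripper's body (75 mm by 177 mm) begins 78 mm behind the grasp point.
Start: joints at [1.28, 0.3, 1.521, -0, 1.321, -0.067], TCP at [0.122, 0.536, 0.205] pointing down, gripper open.
Joint ranges: [-3.03, 3.03], [-0.79, 2.21], [0.23, 2.52], [-1.04, 4.18], [0, 3.07], [-2.55, 2.55]. Speed limits (rad/s): [2.22, 2.22, 2.57, 3.14, 3.14, 3.14].

## Interface

Orientations are given as [roll, pitch, yaw] about the fixed x, y, z axes, in that order (R = Rz(yaw) Ry(pitch) Rx(roll)).
In Python, from station import get_obs, camera, hand_in, masks_of gives the robot as it stands.
- The arm moves only by the shell command python3 -m jog 'ROWS' [FORCE]. ROWS is text: rows parted by semicolons, each of 7 numbers parted by spaces: the shift along the world's x, y, z in mm, then the turn, a rotation vector about the world's x, y, z in degrees, then the closure, from 0 (fully open) to 1 (shut). A call has 1 to 10 rows; each row is the pose to reach, as a shift and turn from the pose measured when the call began; what a row does not reach only later rows make up. A row lasts 1/12 s, in which the tool goes at most 41.7 mm and 7.16 degrees, less where a joint would pass 70% of its speed; a pose out of reach is approached as far as the arm can. A call with a gripper value outside its range is refused whole. The fingers move at their own pace and stop on an object; FORCE is the grip in N (left out, the last holds). Time passes only in rows, so rows that repeat a pose let the fingers close. It gives the time, the measured TCP pose, the force and the opening at its end, in the units of the state.
- get_obs(): the state, without advancing time (a new reading comes with each control period).
- camera(name): name is "scene" or "side" or "wrist"; returns a dict with "img" (384x512x3 uint8, red, green, blue), "range_z" (384x512 float32, m along the optical axis (not along the pixel's ray), 0 where there is no reading), "fx", "fy", "cx", "cy" (pixels), "rvec" (rotation vector, rad) and "tvec" (3), from world to camera coordinates, as OpenCV has them. Camera axes: x right, y down, z forward; pixel columns grow to the right and rows downward; lengths in m; the calibration is good to about 2 mm. The wrist camera is an equidistant fisheye: a pixel r from the principal point sees the ray r / f radians off the axis. A picture is of the moment at which its call begins.
- hand_in(): hands the job in, once; it reports no verdict.
Trained networks look in the newest picture that a camera, given by its name, has taken for a name from the list of things; names that differ only in an ending like _2 or _b are one class to them, and where a whole thing is asked for, a point or a joint stands for the part that bears it (a point fixed in the world has none). Each returns a list of dicts, best first, with "conf" (0 to 1); they miss things now and then, are a little off and sometimes report something else, mostly with a low value. They report only what shows in the picture. A call takes as long as a camera call. They do not tell look-alikes from the thing itself.
- masks_of(thing, camera): "mask" (384x512 bool, what is visible of it) and "extent" ([left, top, right, bottom] in pixels, round what is visible of it).
The state is a dict: "time_s": time; "qpos": joint angles; "joint_vel": joint speeds; "tau": joint torques, N m; "ee_pos": TCP position; "eef_rot": TCP orientation; "force": force on the tool from outside, world axes, zero at the start; "moment": the same for the moment, N m; "grip_width": finger opening in m.
Only numpy, scipy, OpenCV 4.12 (cv2) and the standard library are available. Lean on these libraries where they do the work, as an engineer would, in place of code of your own. Each camera call takes 0.05 s, during which the arm holds its last target.

## Task

Set up the photo display: move the candle off the ledge onto the middle of the cork coaster, and for each print in the sorter put one concrete stand from the tray on the ledge and stand the print upright in its slot, fully down and centred on the stand. Leave any spare stand in the tray. When all the prints are up, switch the lamp fully on with its red lever, and leave the other things on the desk where they are.

Things in the scene. Friction and masses are not known exactly. Their poses are not given: they have to be found in the camera images.
- stand1: a grey cast-concrete print stand, loose, 44 mm (x) by 80 mm (y) by 45 mm high, 0.3 kg; a slot 14 mm wide and 30 mm deep (its floor 15 mm above the underside), open at both ends, runs along its y down the middle of its top. Origin: centre of the underside; z up. Both ends are alike. It starts upright in a compartment of the tray, its y roughly along the tray's y
- stand2: a grey cast-concrete print stand, loose, 44 mm (x) by 80 mm (y) by 45 mm high, 0.3 kg; a slot 14 mm wide and 30 mm deep (its floor 15 mm above the underside), open at both ends, runs along its y down the middle of its top. Origin: centre of the underside; z up. Both ends are alike. It starts upright in a compartment of the tray, its y roughly along the tray's y
- stand3: a grey cast-concrete print stand, loose, 44 mm (x) by 80 mm (y) by 45 mm high, 0.3 kg; a slot 14 mm wide and 30 mm deep (its floor 15 mm above the underside), open at both ends, runs along its y down the middle of its top. Origin: centre of the underside; z up. Both ends are alike. It starts upright in a compartment of the tray, its y roughly along the tray's y
- print_pink: a rigid photo plaque with a pink edge, the same picture on both faces, loose, 10 mm thick (its x), 80 mm wide (its y), 110 mm tall (its z), 0.07 kg. Origin: centre of its bottom edge. It starts standing upright in a pocket of the sorter, its thickness roughly along the sorter's y; None from the start if this print is absent
- print_green: a rigid photo plaque with a green edge, the same picture on both faces, loose, 10 mm thick (its x), 80 mm wide (its y), 110 mm tall (its z), 0.07 kg. Origin: centre of its bottom edge. It starts standing upright in a pocket of the sorter, its thickness roughly along the sorter's y; None from the start if this print is absent
- print_blue: a rigid photo plaque with a blue edge, the same picture on both faces, loose, 10 mm thick (its x), 80 mm wide (its y), 110 mm tall (its z), 0.07 kg. Origin: centre of its bottom edge. It starts standing upright in a pocket of the sorter, its thickness roughly along the sorter's y; None from the start if this print is absent
- ledge: a fixed raised display ledge of pale wood, 72 mm (x) by 366 mm (y); its deck is 80 mm above the desk, and lies between lips 6 mm high and 8 mm thick all round, leaving a channel 56 mm wide and 350 mm long. Origin: on the desk under its middle; y along its length, z up
- tray: a fixed wooden compartment tray, 100 mm (x) by 320 mm (y), walls 22 mm high and 4 mm thick, floor 4 mm thick; two dividers make three compartments side by side along y, 101 mm each, about 105 mm between centres. Origin: centre of its underside; z up
- sorter: a fixed dark steel print sorter, 100 mm (x) by 190 mm (y), with three pockets at y = -60, 0 and 60 mm; each pocket is 15 mm wide (y), runs along x between upright plates whose tops are 54 mm above the desk, and has its floor 6 mm above the desk. Origin: centre of its underside; z up
- candle: an amber jar candle with a wooden lid, loose, 53 mm across, 62 mm high, 0.22 kg, upright on the ledge at the start. Origin: centre of its underside; z up
- coaster: a round cork coaster fixed on the desk, 96 mm across, 6 mm thick. Origin: centre of its underside
- lamp_switch (a joint): the lamp's red toggle lever (rad): 0 = off, leaning to the -x side of its block; 1.0 = fully on, leaning to the +x side; it stays where it is left and moves with a light push
- lamp_switch_tip (a point): the free end of the red toggle lever, a 26 mm ball; the lever is 60 mm long from its pivot, which is 22 mm above the desk over the middle of the block
- lamp_switch_base: the fixed grey block of the lamp switch, 70 mm (x) by 50 mm (y), about 35 mm high. Origin: centre of its underside; the lever swings in its x-z plane, from -x (off) to +x (on)
- camera: bystander: a pink instant camera, 115 mm wide, on the flat books
- pen_pot: bystander: an orange pen pot with pens, 76 mm across, 150 mm high
- mug: bystander: a white mug, 85 mm high
- tape_green: bystander: a roll of green tape, 60 mm across, 18 mm high
- tape_pink: bystander: a roll of pink tape, 52 mm across, 18 mm high
- succulent: bystander: a succulent in a blue pot, about 120 mm high
Not all that is in view belongs to the job. Of the things that look like the print_blue, the largest one is meant.

How it is judged:
On the way, in this order (a step that is already met when the one before it is completed fails the run):
1. every print stands fully down in the slot of a stand on the ledge (((x of stand1 in the frame of ledge between -0.012 and 0.012 m and y of stand1 in the frame of ledge between -0.15 and 0.15 m and z of stand1 in the frame of ledge between 0.076 and 0.0845 m and angle between stand1's own z axis and vertical below 0.1 rad and x of print_pink in the frame of stand1 between -0.006 and 0.006 m and y of print_pink in the frame of stand1 between -0.02 and 0.02 m and z of print_pink in the frame of stand1 between 0.011 and 0.02 m and angle between print_pink's own z axis and vertical below 0.2 rad) or (x of stand2 in the frame of ledge between -0.012 and 0.012 m and y of stand2 in the frame of ledge between -0.15 and 0.15 m and z of stand2 in the frame of ledge between 0.076 and 0.0845 m and angle between stand2's own z axis and vertical below 0.1 rad and x of print_pink in the frame of stand2 between -0.006 and 0.006 m and y of print_pink in the frame of stand2 between -0.02 and 0.02 m and z of print_pink in the frame of stand2 between 0.011 and 0.02 m and angle between print_pink's own z axis and vertical below 0.2 rad) or (x of stand3 in the frame of ledge between -0.012 and 0.012 m and y of stand3 in the frame of ledge between -0.15 and 0.15 m and z of stand3 in the frame of ledge between 0.076 and 0.0845 m and angle between stand3's own z axis and vertical below 0.1 rad and x of print_pink in the frame of stand3 between -0.006 and 0.006 m and y of print_pink in the frame of stand3 between -0.02 and 0.02 m and z of print_pink in the frame of stand3 between 0.011 and 0.02 m and angle between print_pink's own z axis and vertical below 0.2 rad)) and ((x of stand1 in the frame of ledge between -0.012 and 0.012 m and y of stand1 in the frame of ledge between -0.15 and 0.15 m and z of stand1 in the frame of ledge between 0.076 and 0.0845 m and angle between stand1's own z axis and vertical below 0.1 rad and x of print_green in the frame of stand1 between -0.006 and 0.006 m and y of print_green in the frame of stand1 between -0.02 and 0.02 m and z of print_green in the frame of stand1 between 0.011 and 0.02 m and angle between print_green's own z axis and vertical below 0.2 rad) or (x of stand2 in the frame of ledge between -0.012 and 0.012 m and y of stand2 in the frame of ledge between -0.15 and 0.15 m and z of stand2 in the frame of ledge between 0.076 and 0.0845 m and angle between stand2's own z axis and vertical below 0.1 rad and x of print_green in the frame of stand2 between -0.006 and 0.006 m and y of print_green in the frame of stand2 between -0.02 and 0.02 m and z of print_green in the frame of stand2 between 0.011 and 0.02 m and angle between print_green's own z axis and vertical below 0.2 rad) or (x of stand3 in the frame of ledge between -0.012 and 0.012 m and y of stand3 in the frame of ledge between -0.15 and 0.15 m and z of stand3 in the frame of ledge between 0.076 and 0.0845 m and angle between stand3's own z axis and vertical below 0.1 rad and x of print_green in the frame of stand3 between -0.006 and 0.006 m and y of print_green in the frame of stand3 between -0.02 and 0.02 m and z of print_green in the frame of stand3 between 0.011 and 0.02 m and angle between print_green's own z axis and vertical below 0.2 rad)) and ((x of stand1 in the frame of ledge between -0.012 and 0.012 m and y of stand1 in the frame of ledge between -0.15 and 0.15 m and z of stand1 in the frame of ledge between 0.076 and 0.0845 m and angle between stand1's own z axis and vertical below 0.1 rad and x of print_blue in the frame of stand1 between -0.006 and 0.006 m and y of print_blue in the frame of stand1 between -0.02 and 0.02 m and z of print_blue in the frame of stand1 between 0.011 and 0.02 m and angle between print_blue's own z axis and vertical below 0.2 rad) or (x of stand2 in the frame of ledge between -0.012 and 0.012 m and y of stand2 in the frame of ledge between -0.15 and 0.15 m and z of stand2 in the frame of ledge between 0.076 and 0.0845 m and angle between stand2's own z axis and vertical below 0.1 rad and x of print_blue in the frame of stand2 between -0.006 and 0.006 m and y of print_blue in the frame of stand2 between -0.02 and 0.02 m and z of print_blue in the frame of stand2 between 0.011 and 0.02 m and angle between print_blue's own z axis and vertical below 0.2 rad) or (x of stand3 in the frame of ledge between -0.012 and 0.012 m and y of stand3 in the frame of ledge between -0.15 and 0.15 m and z of stand3 in the frame of ledge between 0.076 and 0.0845 m and angle between stand3's own z axis and vertical below 0.1 rad and x of print_blue in the frame of stand3 between -0.006 and 0.006 m and y of print_blue in the frame of stand3 between -0.02 and 0.02 m and z of print_blue in the frame of stand3 between 0.011 and 0.02 m and angle between print_blue's own z axis and vertical below 0.2 rad))), for 0.2 s.
2. the lamp's lever is switched on (value of joint lamp_switch above 0.8 rad), for 0.2 s.
At the end, for the whole second after the job is handed in: Each print is in a slot (within 5 mm of its floor, 20 mm of its middle, 0.2 rad of upright) of a stand flat on the ledge, within 150 mm of its middle; stands without prints are in the tray; the candle is upright within 25 mm of the coaster's centre; the lever is past 0.8 rad; all at rest (all of step 1 and linear speed of each of print_pink, print_green, print_blue, candle below 0.03 m/s and ((x of stand1 in the frame of tray between -0.05 and 0.05 m and y of stand1 in the frame of tray between -0.16 and 0.16 m and z of stand1 in the frame of tray between -0.002 and 0.01 m) or (x of print_pink in the frame of stand1 between -0.006 and 0.006 m and y of print_pink in the frame of stand1 between -0.02 and 0.02 m and z of print_pink in the frame of stand1 between 0.011 and 0.02 m and angle between print_pink's own z axis and vertical below 0.2 rad) or (x of print_green in the frame of stand1 between -0.006 and 0.006 m and y of print_green in the frame of stand1 between -0.02 and 0.02 m and z of print_green in the frame of stand1 between 0.011 and 0.02 m and angle between print_green's own z axis and vertical below 0.2 rad) or (x of print_blue in the frame of stand1 between -0.006 and 0.006 m and y of print_blue in the frame of stand1 between -0.02 and 0.02 m and z of print_blue in the frame of stand1 between 0.011 and 0.02 m and angle between print_blue's own z axis and vertical below 0.2 rad)) and ((x of stand2 in the frame of tray between -0.05 and 0.05 m and y of stand2 in the frame of tray between -0.16 and 0.16 m and z of stand2 in the frame of tray between -0.002 and 0.01 m) or (x of print_pink in the frame of stand2 between -0.006 and 0.006 m and y of print_pink in the frame of stand2 between -0.02 and 0.02 m and z of print_pink in the frame of stand2 between 0.011 and 0.02 m and angle between print_pink's own z axis and vertical below 0.2 rad) or (x of print_green in the frame of stand2 between -0.006 and 0.006 m and y of print_green in the frame of stand2 between -0.02 and 0.02 m and z of print_green in the frame of stand2 between 0.011 and 0.02 m and angle between print_green's own z axis and vertical below 0.2 rad) or (x of print_blue in the frame of stand2 between -0.006 and 0.006 m and y of print_blue in the frame of stand2 between -0.02 and 0.02 m and z of print_blue in the frame of stand2 between 0.011 and 0.02 m and angle between print_blue's own z axis and vertical below 0.2 rad)) and ((x of stand3 in the frame of tray between -0.05 and 0.05 m and y of stand3 in the frame of tray between -0.16 and 0.16 m and z of stand3 in the frame of tray between -0.002 and 0.01 m) or (x of print_pink in the frame of stand3 between -0.006 and 0.006 m and y of print_pink in the frame of stand3 between -0.02 and 0.02 m and z of print_pink in the frame of stand3 between 0.011 and 0.02 m and angle between print_pink's own z axis and vertical below 0.2 rad) or (x of print_green in the frame of stand3 between -0.006 and 0.006 m and y of print_green in the frame of stand3 between -0.02 and 0.02 m and z of print_green in the frame of stand3 between 0.011 and 0.02 m and angle between print_green's own z axis and vertical below 0.2 rad) or (x of print_blue in the frame of stand3 between -0.006 and 0.006 m and y of print_blue in the frame of stand3 between -0.02 and 0.02 m and z of print_blue in the frame of stand3 between 0.011 and 0.02 m and angle between print_blue's own z axis and vertical below 0.2 rad)) and horizontal distance between candle and coaster below 0.025 m and z of candle in the frame of coaster between 0.003 and 0.009 m and angle between candle's own z axis and vertical below 0.1 rad and value of joint lamp_switch above 0.8 rad); the robot touches nothing.
It fails at once if a bystander on the desk is pushed more than 40 mm (distance of any of camera, pen_pot, mug, tape_green, tape_pink, succulent from where it was at the start of the episode above 0.04 m).
Of print_pink, print_green, print_blue only 2 to 3 are there at a start; the rules pass over those that are not, and their reading is None.
At some moment in a run one of stand1, stand2, stand3 may be knocked a few centimetres aside while the robot is not near it.
It also fails if it takes over 210 s, if anything falls off the work surface, if the arm or the gripper's body presses on something with over 40 N, if the wrist force passes 120 N, or if a joint passes its speed limit or range.

## Working session

There is one attempt and no reset: what is moved stays moved. The work goes in short steps, Python scripts to look and compute and a shell command to move; the robot and the scene stay as the last step left them, time stands still between calls to the robot, and variables do not carry over. Pictures are saved under pics/ and viewed, and the job is handed in when it is done.

```bash
ls; mkdir -p pics
python3 - <<'E'
from station import get_obs,camera
import cv2
print(get_obs())
for n in ["scene","side","wrist"]:
    c=camera(n); cv2.imwrite(f"pics/{n}0.png",cv2.resize(c["img"][:,:,::-1],(800,600)))
    print(n,c["fx"],c["cx"],c["cy"],c["rvec"],c["tvec"])
E
```

```text
pics
{'time_s': 0.0, 'qpos': array([ 1.28040993e+00,  3.00487206e-01,  1.52157183e+00, -1.61166565e-05,
        1.32071382e+00, -6.66229261e-02]), 'joint_vel': array([-0.00078444,  0.00084025, -0.00019586, -0.00297252,  0.00073909,
        0.0007013 ]), 'tau': array([-6.27455643e-05, -5.31799936e+01, -3.52752435e+01,  7.08074123e-02,
        2.43461947e-02, -1.04155467e-04]), 'ee_pos': array([0.12198911, 0.53603061, 0.20488141]), 'eef_rot': array([-1.57197495e+00,  6.29941062e-05, -2.23759509e-01]), 'force': array([0.03523161, 0.11287587, 0.3395859 ]), 'moment': array([-0.02770646,  0.02877915, -0.02142152]), 'grip_width': 0.09401857860715887}
scene 398.4666676026414 252.47483451811487 185.04661606513136 [ 1.5348671   1.88395469 -0.90400744] [ 0.10831187 -0.26805625  1.62803686]
side 487.0591161240898 253.20401535267882 194.24022919173996 [ 2.28240981 -0.62598151  0.28445298] [-0.46826767  0.24239808  1.57984916]
wrist 297.3186396354542 249.40222003490365 192.98779984590593 [-2.28056919 -1.81949671 -0.24903713] [-0.54941508 -0.02861247  0.39152921]
```

View pics/scene0.png

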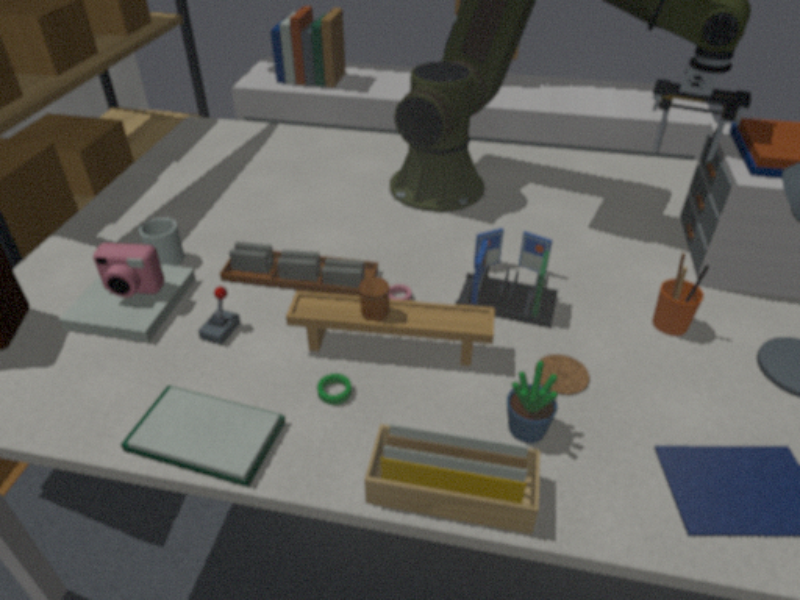

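View pics/side0.png

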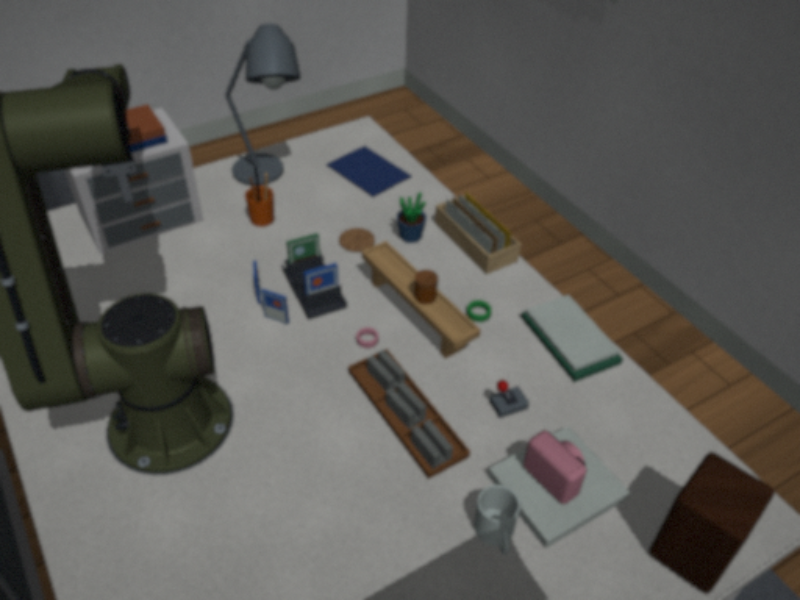

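View pics/wrist0.png

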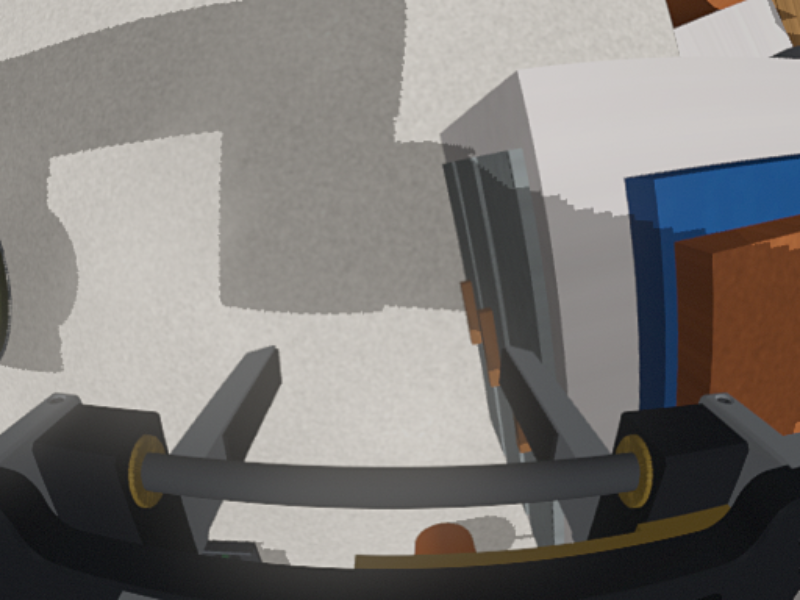

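```bash
cat > h.py <<'E'
import numpy as np, cv2
from scipy.spatial.transform import Rotation as R
from station import get_obs,camera,hand_in,masks_of
def cloud(c):
    h,w=c["range_z"].shape
    v,u=np.mgrid[:h,:w].astype(float)
    z=c["range_z"].astype(float)
    x=(u-c["cx"])/c["fx"]; y=(v-c["cy"])/c["fy"]
    fish=False
    P=np.stack([x*z,y*z,z],-1)
    Rm=R.from_rotvec(np.ravel(c["rvec"])).as_matrix(); t=np.ravel(c["tvec"])
    W=(P-t)@Rm
    W[z<=0]=np.nan
    return W
def cloudw(c):
    h,w=c["range_z"].shape
    v,u=np.mgrid[:h,:w].astype(float)
    z=c["range_z"].astype(float)
    x=(u-c["cx"])/c["fx"]; y=(v-c["cy"])/c["fy"]
    r=np.hypot(x,y)+1e-9
    s=np.tan(np.minimum(r,1.5))/r
    P=np.stack([x*s*z,y*s*z,z],-1)
    Rm=R.from_rotvec(np.ravel(c["rvec"])).as_matrix(); t=np.ravel(c["tvec"])
    W=(P-t)@Rm
    W[z<=0]=np.nan
    return W
def get(n):
    c=camera(n); c["W"]=cloudw(c) if n=="wrist" else cloud(c); return c
E
python3 - <<'E'
from h import *
np.set_printoptions(precision=3,suppress=True)
names="stand1 print_pink print_green print_blue ledge tray sorter candle coaster lamp_switch lamp_switch_base camera pen_pot mug tape_green tape_pink succulent".split()
for n in ["scene","side"]:
    c=get(n); W=c["W"]
    vis=c["img"][:,:,::-1].copy()
    for t in names:
        for d in masks_of(t,n):
            if d["conf"]<.3: continue
            m=d["mask"]; p=W[m]; p=p[~np.isnan(p).any(1)]
            if len(p)<5: print(n,t,d["conf"],d["extent"],"few");continue
            print(n,t,round(d["conf"],2),[int(e) for e in d["extent"]],m.sum(),"med",np.median(p,0),"lo",np.percentile(p,3,0),"hi",np.percentile(p,97,0))
E
```

```text
scene stand1 0.96 [179, 161, 205, 180] 469 med [ 0.452 -0.223  0.039] lo [ 0.414 -0.262  0.006] hi [ 0.46  -0.187  0.051]
scene stand1 0.73 [209, 164, 233, 185] 436 med [ 0.462 -0.125  0.042] lo [ 0.425 -0.163  0.015] hi [ 0.47  -0.087  0.051]
scene print_pink 0.46 [183, 187, 314, 235] 2864 med [0.622 0.028 0.08 ] lo [ 0.571 -0.16   0.02 ] hi [0.655 0.18  0.087]
scene print_blue 0.61 [304, 154, 315, 192] 182 med [0.465 0.151 0.089] lo [0.406 0.143 0.033] hi [0.475 0.159 0.117]
scene print_blue 0.58 [303, 148, 321, 169] 328 med [0.315 0.166 0.055] lo [ 0.214  0.133 -0.001] hi [0.407 0.188 0.113]
scene print_blue 0.31 [128, 184, 152, 221] 467 med [ 0.64  -0.315  0.025] lo [ 0.607 -0.345  0.006] hi [ 0.67  -0.294  0.087]
scene ledge 0.66 [181, 185, 318, 234] 3160 med [0.622 0.025 0.08 ] lo [ 0.569 -0.165  0.001] hi [0.655 0.181 0.087]
scene tray 0.86 [141, 163, 242, 190] 837 med [ 0.483 -0.248  0.01 ] lo [ 0.387 -0.382 -0.   ] hi [ 0.49  -0.076  0.023]
scene sorter 0.83 [292, 173, 356, 210] 1382 med [0.449 0.217 0.008] lo [ 0.384  0.122 -0.   ] hi [0.496 0.301 0.055]
scene candle 0.8 [2
[... 2739 characters left out ...]
en_pot 0.56 [156, 107, 174, 144] 470 med [0.435 0.505 0.06 ] lo [0.404 0.482 0.001] hi [0.472 0.559 0.137]
side mug 0.93 [305, 313, 334, 351] 921 med [ 0.437 -0.537  0.05 ] lo [ 0.398 -0.591  0.004] hi [ 0.47  -0.504  0.086]
side mug 0.42 [226, 208, 240, 225] 135 med [ 0.465 -0.01   0.013] lo [ 0.441 -0.035 -0.002] hi [0.488 0.013 0.022]
side tape_green 0.51 [297, 191, 313, 207] 162 med [ 0.735 -0.071  0.014] lo [ 0.708 -0.096 -0.002] hi [ 0.761 -0.041  0.022]
side tape_pink 0.55 [227, 210, 242, 227] 160 med [ 0.464 -0.01   0.011] lo [ 0.441 -0.035 -0.004] hi [0.486 0.013 0.021]
side succulent 0.95 [254, 123, 271, 154] 430 med [0.741 0.248 0.057] lo [0.714 0.221 0.002] hi [0.784 0.294 0.115]
```

```bash
cat > fit.py <<'E'
from h import *
def pts(lo,hi,cams=("scene","side"),color=None):
    out=[]
    for n in cams:
        c=get(n); W=c["W"]
        m=((W>lo)&(W<hi)).all(-1)
        out.append(W[m])
    return np.concatenate(out)
def rect(P):
    r=cv2.minAreaRect((P[:,:2]*1000).astype(np.float32)); return r
E
python3 - <<'E'
from fit import *
np.set_printoptions(precision=3,suppress=True)
c=camera("scene")["img"][130:215,280:370,::-1]; s=camera("side")["img"][140:215,150:235,::-1]
cv2.imwrite("pics/crop1.png",np.hstack([cv2.resize(c,(400,378),interpolation=3),cv2.resize(s,(400,378),interpolation=3)]))
A=np.array
for cams in (("scene",),("side",)):
    print(cams)
    for y in (-.13,-.24,-.345):
        P=pts(A([.39,y-.05,.044]),A([.49,y+.05,.055]),cams); print("stand",len(P),P[:,2].mean(),rect(P))
    P=pts(A([.37,-.41,.015]),A([.52,-.06,.028]),cams); print("tray",rect(P))
    P=pts(A([.54,-.2,.083]),A([.68,.22,.092]),cams); print("lips",rect(P))
    P=pts(A([.54,-.2,.072]),A([.68,.22,.083]),cams); print("deck",rect(P),P[:,2].mean())
    P=pts(A([.57,-.06,.135]),A([.66,.03,.15]),cams); print("candletop",rect(P),P.mean(0))
    P=pts(A([.37,.1,.06]),A([.5,.2,.125]),cams); print("blue",len(P),rect(P),P[:,2].max(),np.linalg.svd(P-P.mean(0),full_matrices=False)[2][2],P.mean(0))
    P=pts(A([.37,.22,.06]),A([.5,.3,.125]),cams); print("green",len(P),rect(P),P[:,2].max(),np.linalg.svd(P-P.mean(0),full_matrices=False)[2][2],P.mean(0))
    P=pts(A([.35,.08,.04]),A([.52,.33,.058]),cams); print("sorter plates",rect(P))
    P=pts(A([.57,.27,.0035]),A([.68,.38,.01]),cams); print("coaster",rect(P),np.median(P,0))
    P=pts(A([.57,.36,.015]),A([.69,-.28,.1]),cams) if 0 else pts(A([.57,-.37,.028]),A([.69,-.27,.04]),cams); print("base",rect(P))
    P=pts(A([.57,-.37,.06]),A([.69,-.27,.1]),cams); print("tip",P.mean(0),P.min(0),P.max(0))
E
```

```text
('scene',)
stand 197 0.04815746712859839 ((445.8551330566406, -127.21927642822266), (48.82481384277344, 80.134521484375), 5.848641395568848)
stand 178 0.04815424465132106 ((434.8818664550781, -228.5313720703125), (49.160980224609375, 77.28173065185547), 5.5895843505859375)
stand 183 0.04820478408016353 ((427.5528564453125, -336.28460693359375), (80.05506896972656, 51.17155075073242), 89.21302032470703)
tray ((436.545166015625, -227.14028930664062), (107.63143157958984, 321.66448974609375), 1.8578287363052368)
lips ((610.1650390625, 8.439895629882812), (78.40040588378906, 365.8421325683594), 4.194016933441162)
deck ((610.491943359375, 8.519271850585938), (77.89318084716797, 364.54888916015625), 3.810415267944336) 0.07938056706706192
candletop ((613.0750732421875, -19.702180862426758), (52.91996383666992, 48.58603286743164), 12.346354484558105) [ 0.615 -0.019  0.142]
blue 157 ((434.6042785644531, 151.43972778320312), (11.320636749267578, 83.85479736328125), 83.64152526855469) 0.12029231775543299 [-0.146 -0.987 -0.068] [0.447 0.151 0.097]
green 122 ((448.5337829589844, 269.9774169921875
[... 1493 characters left out ...]
82.08842468261719), 80.99362182617188) 0.12291258968711694 [-0.117 -0.992  0.035] [0.429 0.143 0.092]
green 271 ((442.11492919921875, 264.3587646484375), (23.88080596923828, 87.22284698486328), 87.10636138916016) 0.12304018117349534 [-0.113 -0.993  0.043] [0.441 0.263 0.092]
sorter plates ((435.46392822265625, 205.1763916015625), (157.31478881835938, 91.85110473632812), 83.34062194824219)
coaster ((622.6868896484375, 323.6595458984375), (107.21025085449219, 104.93791198730469), 6.498645305633545) [0.617 0.318 0.006]
base ((626.3297119140625, -328.4488525390625), (42.38786697387695, 65.60367584228516), 78.99407958984375)
tip [ 0.604 -0.324  0.083] [ 0.594 -0.335  0.061] [ 0.619 -0.31   0.092]
```

View pics/crop1.png

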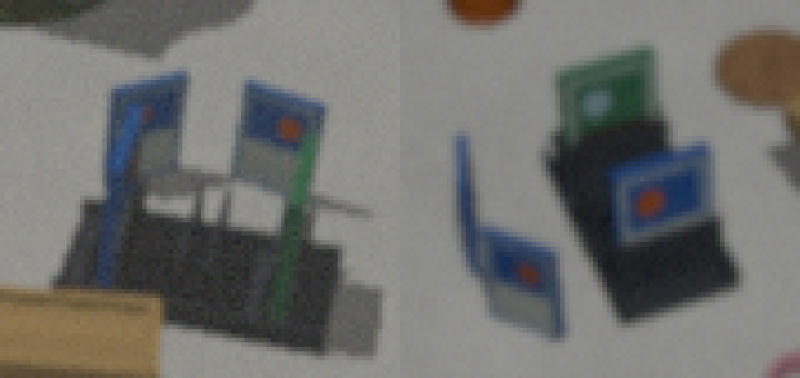

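Blue-edged candidates: the card in the sorter (side px ≈ 197,183; 110 mm tall, top at z≈0.118) and two smaller cards standing behind the sorter (side px ≈ 162,180 and 175,194; only ≈88 mm tall). The sorter one is the largest, so it is print_blue. The green print is in the sorter too, and there is no pink. First job is the candle.

```bash
python3 -m jog '0 0 100 0 0 0 0;200 -220 100 0 0 0 0;200 -220 100 0 0 0 0;200 -220 100 0 0 0 0;300 -350 100 0 0 0 0;489 -559 100 0 0 0 0;489 -559 100 0 0 0 0;489 -559 100 0 0 0 0;489 -559 100 0 0 0 0;489 -559 100 0 0 0 0' 20
```

```text
time_s: 4.18
ee_pos: [0.3687, 0.255, 0.2866]
eef_rot: [-1.57, -0.0, -0.224]
force: [0.8, -0.5, -0.4]
grip_width: 0.0938
```

```bash
python3 -m jog '242 -278 14 0 0 0 0;242 -278 14 0 0 0 0;242 -278 14 0 0 0 0;242 -278 14 0 0 0 0;242 -278 14 0 0 0 0;242 -278 14 0 0 0 0;242 -278 14 0 0 0 0;242 -278 14 0 0 0 0;242 -278 14 0 0 0 0;242 -278 14 0 0 0 0'
python3 - <<'E'
from h import *
np.set_printoptions(precision=3,suppress=True)
c=get("wrist"); cv2.imwrite("pics/w1.png",cv2.resize(c["img"][:,:,::-1],(800,600)))
for t in ("candle","ledge","stand1","print_blue","coaster"):
  for d in masks_of(t,"wrist"):
    p=c["W"][d["mask"]]; p=p[~np.isnan(p).any(1)]
    if d["conf"]>.3 and len(p)>5: print(t,d["conf"],d["extent"],np.median(p,0),np.percentile(p,3,0),np.percentile(p,97,0))
W=c["W"]
m=((W>[.56,-.1,.138])&(W<[.66,.06,.15])).all(-1); P=W[m]
print(len(P),P.mean(0),cv2.minAreaRect((P[:,:2]*1000).astype(np.float32)) if len(P) else 0)
E
```

```text
time_s: 5.02
ee_pos: [0.613, -0.0278, 0.2988]
eef_rot: [-1.571, 0.001, -0.228]
force: [0.0, 0.3, 0.0]
grip_width: 0.0938
candle 0.76 [235.0, 151.1, 282.8, 195.8] [ 0.608 -0.02   0.142] [ 0.586 -0.042  0.104] [0.633 0.003 0.144]
candle 0.71 [414.6, 99.4, 457.8, 149.0] [0.617 0.315 0.006] [0.576 0.276 0.004] [0.659 0.358 0.008]
ledge 0.96 [141.7, 105.6, 403.6, 222.4] [0.606 0.026 0.081] [ 0.568 -0.166  0.076] [0.648 0.181 0.087]
stand1 0.9 [127.7, 47.4, 190.3, 100.8] [ 0.44  -0.124  0.048] [ 0.422 -0.164  0.01 ] [ 0.467 -0.088  0.05 ]
stand1 0.69 [27.4, 84.2, 79.4, 124.0] [ 0.423 -0.325  0.044] [ 0.405 -0.374  0.009] [ 0.448 -0.297  0.05 ]
stand1 0.65 [77.5, 64.6, 135.6, 110.3] [ 0.431 -0.219  0.047] [ 0.411 -0.263  0.008] [ 0.457 -0.186  0.05 ]
stand1 0.41 [404.4, 184.8, 463.5, 242.0] [0.744 0.255 0.064] [0.715 0.228 0.001] [0.787 0.298 0.121]
print_blue 0.8 [336.4, 0.6, 360.4, 51.6] [0.443 0.145 0.096] [0.406 0.141 0.052] [0.472 0.154 0.117]
coaster 0.56 [415.6, 100.4, 460.0, 148.7] [0.617 0.316 0.006] [0.577 0.276 0.004] [0.657 0.359 0.008]
1577 [ 0.61  -0.02   0.142] ((610.2713623046875, -20.090023040771484), (51.58287048339844, 52.01163101196289), 25.776477813720703)
```

View pics/w1.png

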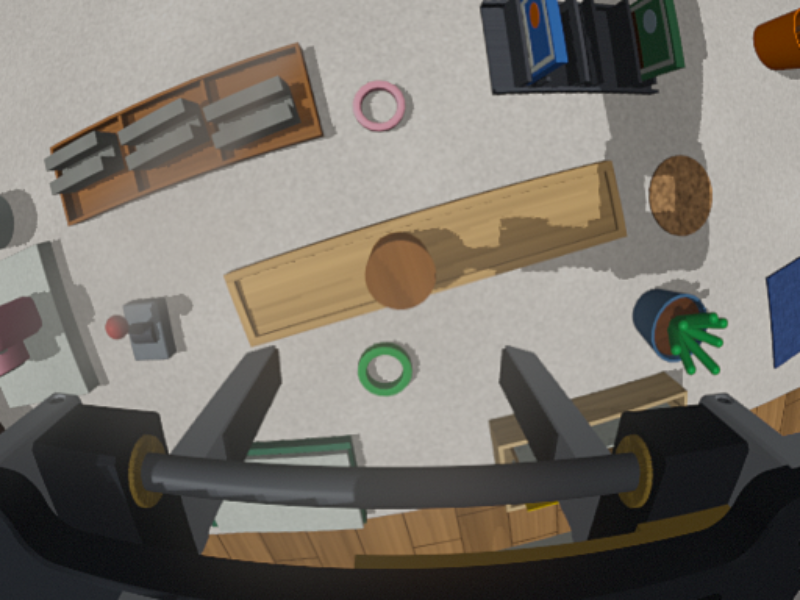

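The wrist view shows the candle on the ledge at (400,270), the coaster at (680,195), the stands in the tray at upper left and both prints in the sorter at upper right. The candle's centre is at (0.610, −0.020). Descending on it now.

```bash
python3 -m jog '-3 8 -40 0 0 0 0;-3 8 -80 0 0 0 0;-3 8 -120 0 0 0 0;-3 8 -160 0 0 0 0;-3 8 -190 0 0 0 0;-3 8 -190 0 0 0 0;-3 8 -190 0 0 0 1;-3 8 -190 0 0 0 1;-3 8 -190 0 0 0 1;-3 8 -190 0 0 0 1' 20; python3 -m jog '0 0 0 0 0 0 1;0 0 0 0 0 0 1;0 0 0 0 0 0 1;0 0 30 0 0 0 1;0 0 70 0 0 0 1;0 0 110 0 0 0 1;0 60 110 0 0 0 1;0 100 110 0 0 0 1;0 140 110 0 0 0 1;0 180 110 0 0 0 1' 20
```

```text
time_s: 6.15
ee_pos: [0.6081, -0.0139, 0.1134]
eef_rot: [-1.57, -0.005, -0.222]
force: [0.1, 0.5, 0.4]
grip_width: 0.0706
time_s: 6.98
ee_pos: [0.6076, 0.1545, 0.2234]
eef_rot: [-1.57, -0.004, -0.223]
force: [0.6, 0.2, -2.5]
grip_width: 0.0526
```

```bash
python3 -m jog '8 40 0 0 0 0 1;8 80 0 0 0 0 1;8 120 0 0 0 0 1;8 163 0 0 0 0 1;8 163 -40 0 0 0 1;8 163 -80 0 0 0 1;8 163 -120 0 0 0 1;8 163 -160 0 0 0 1;8 163 -160 0 0 0 1;8 163 -160 0 0 0 1' 20; python3 -c "
from h import *
c=get('wrist'); cv2.imwrite('pics/w2.png',c['img'][:,:,::-1]); print(get_obs()['ee_pos'])"
```

```text
time_s: 7.82
ee_pos: [0.6148, 0.3172, 0.0622]
eef_rot: [-1.572, -0.001, -0.223]
force: [0.3, 1.1, -1.4]
grip_width: 0.0523
[0.61619743 0.31778589 0.06517675]
```

View pics/w2.png

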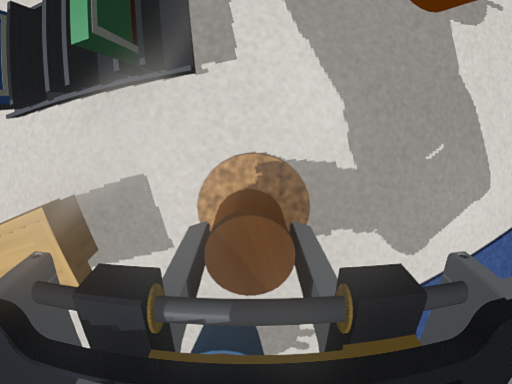

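The candle (250,250) is held above the coaster (253,203). Lowering the last ~24 mm.

```bash
python3 -m jog '0 0 -10 0 0 0 1;0 0 -20 0 0 0 1;0 0 -24 0 0 0 1;0 0 -24 0 0 0 1;0 0 -24 0 0 0 1' 20; python3 -m jog '0 0 0 0 0 0 1;0 0 0 0 0 0 1'
```

```text
time_s: 8.28
ee_pos: [0.6163, 0.3178, 0.0414]
eef_rot: [-1.569, -0.005, -0.223]
force: [0.2, 0.0, -1.5]
grip_width: 0.0526
time_s: 8.45
ee_pos: [0.6165, 0.3179, 0.0419]
eef_rot: [-1.568, -0.006, -0.223]
force: [-0.3, -0.0, -2.1]
grip_width: 0.0524
```

```bash
python3 -m jog '0 0 -2 0 0 0 1;0 0 -2 0 0 0 1;0 0 -3 0 0 0 1;0 0 -3 0 0 0 1' 20; python3 -c "
from h import *
np.set_printoptions(precision=3,suppress=True)
for n in ('wrist','scene'):
  c=get(n);W=c['W']
  m=((W>[.57,.27,.055])&(W<[.66,.37,.09])).all(-1)&(W[...,2]<.08);P=W[m];print(n,np.percentile(P,[5,50,90],0))
"
```

```text
time_s: 8.78
ee_pos: [0.617, 0.3181, 0.0403]
eef_rot: [-1.567, -0.007, -0.223]
force: [-1.6, -1.1, 6.6]
grip_width: 0.0525
wrist [[0.596 0.292 0.061]
 [0.615 0.318 0.068]
 [0.636 0.34  0.069]]
scene [[0.603 0.285 0.057]
 [0.626 0.317 0.067]
 [0.644 0.342 0.07 ]]
```

```bash
python3 -m jog '0 0 0 0 0 0 0;0 0 0 0 0 0 0;0 0 0 0 0 0 0;0 0 0 0 0 0 0;0 0 40 0 0 0 0;0 0 80 0 0 0 0;0 0 120 0 0 0 0;0 0 160 0 0 0 0;0 0 200 0 0 0 0;0 0 220 0 0 0 0'; python3 -m jog '-20 -40 0 0 0 -7 0;-40 -80 0 0 0 -14 0;-60 -120 0 0 0 -21 0;-80 -160 0 0 0 -28 0;-100 -200 0 0 0 -35 0;-120 -240 0 0 0 -42 0;-140 -280 0 0 0 -49 0;-150 -320 0 0 0 -56 0;-160 -360 0 0 0 -63 0;-165 -400 0 0 0 -70 0'
```

```text
time_s: 9.72
ee_pos: [0.6175, 0.3183, 0.2662]
eef_rot: [-1.564, -0.012, -0.223]
force: [1.0, -0.0, 0.4]
grip_width: 0.0942
time_s: 10.55
ee_pos: [0.4543, -0.0648, 0.2665]
eef_rot: [-1.563, -0.012, -1.45]
force: [1.5, -1.0, 0.9]
grip_width: 0.094
```

```bash
cat > look.py <<'E'
from h import *
np.set_printoptions(precision=4,suppress=True)
def box(W,lo,hi): 
    m=((W>lo)&(W<hi)).all(-1); return W[m]
def mr(P): 
    r=cv2.minAreaRect((P[:,:2]*1000).astype(np.float32)); (cx,cy),(w,h),a=r
    if w>h: w,h=h,w; a=a-90
    return f"c=({cx:.1f},{cy:.1f}) short={w:.1f} long={h:.1f} yawlong={a:.1f} n={len(P)} z={np.median(P[:,2]):.4f}"
def save(c,name): cv2.imwrite("pics/"+name,c["img"][:,:,::-1])
def target(x,y,z,yawdeg):
    o=get_obs(); Rc=R.from_euler("xyz",o["eef_rot"]); Rt=R.from_euler("xyz",[-np.pi/2,0,np.radians(yawdeg)])
    print("now",o["ee_pos"],"t",o["time_s"]," -> move mm",(np.array([x,y,z])-o["ee_pos"])*1000,"rotvec deg",np.degrees((Rt*Rc.inv()).as_rotvec()))
E
python3 - <<'E'
from look import *
c=get("wrist"); W=c["W"]; save(c,"w3.png")
P=box(W,[.37,-.42,.044],[.52,-.06,.056])
from scipy.cluster.hierarchy import fclusterdata
P=P[::3]; l=fclusterdata(P[:,:2],.012,criterion="distance",method="single")
for k in set(l):
    if (l==k).sum()>20: print(mr(P[l==k]))
print(mr(box(W,[.37,-.42,.015],[.52,-.06,.028])))
print("lip",mr(box(W,[.54,-.22,.083],[.68,.24,.09])))
E
```

```text
c=(411.8,-361.8) short=14.5 long=30.4 yawlong=2.0 n=38 z=0.0491
c=(440.2,-359.6) short=15.7 long=34.4 yawlong=0.6 n=37 z=0.0491
c=(457.3,-125.9) short=14.8 long=80.3 yawlong=4.1 n=183 z=0.0489
c=(429.4,-128.4) short=14.0 long=78.2 yawlong=5.2 n=194 z=0.0489
c=(447.3,-225.8) short=13.5 long=80.5 yawlong=6.1 n=139 z=0.0491
c=(418.3,-228.8) short=15.5 long=79.5 yawlong=4.5 n=158 z=0.0489
c=(433.8,-228.1) short=100.8 long=321.2 yawlong=0.7 n=2502 z=0.0200
lip c=(608.5,8.4) short=74.1 long=365.4 yawlong=4.0 n=3254 z=0.0861
```

View pics/w3.png

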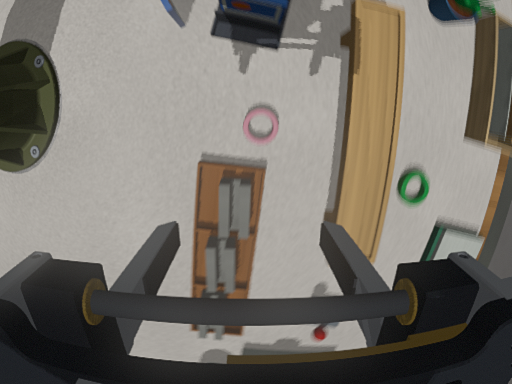

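```bash
python3 -c "
from look import *
target(.4433,-.1272,.12,-85.3)"
```

```text
now [ 0.4537 -0.0706  0.2665] t 10.6  -> move mm [ -10.4323  -56.5846 -146.468 ] rotvec deg [ 0.7456  0.4935 -1.4278]
```

```bash
python3 -m jog '-5 -30 -30 0 0 -1 0;-10 -57 -60 0.7 0.5 -1.4 0;-10 -57 -100 0.7 0.5 -1.4 0.3;-10 -57 -135 0.7 0.5 -1.4 0.36;-10 -57 -146 0.7 0.5 -1.4 0.36;-10 -57 -146 0.7 0.5 -1.4 0.36;-10 -57 -146 0.7 0.5 -1.4 0.36;-10 -57 -146 0.7 0.5 -1.4 0.36'
python3 - <<'E'
from look import *
c=get("wrist"); save(c,"w4.png"); W=c["W"]
print(mr(box(W,[.40,-.18,.044],[.50,-.07,.056])))
target(.4433,-.1272,.024,-85.3)
E
```

```text
time_s: 11.27
ee_pos: [0.4445, -0.1278, 0.1219]
eef_rot: [-1.569, -0.002, -1.488]
force: [-0.4, -1.0, 0.7]
grip_width: 0.0607
c=(443.3,-128.2) short=44.2 long=80.4 yawlong=5.0 n=2909 z=0.0491
now [ 0.4445 -0.1277  0.122 ] t 11.3167  -> move mm [ -1.2453   0.5476 -97.9679] rotvec deg [ 0.0973  0.1284 -0.0493]
```

View pics/w4.png

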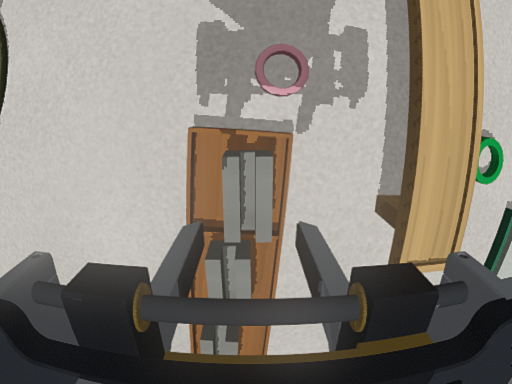

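The gripper is over the nearest stand (250,197), aligned with it. Lowering.

```bash
python3 -m jog '-1 0 -35 0 0 0 0.36;-1 0 -65 0 0 0 0.36;-1 0 -85 0 0 0 0.36;-1 0 -97 0 0 0 0.36;-1 0 -97 0 0 0 0.36;-1 0 -97 0 0 0 0.36;-1 0 -97 0 0 0 1;-1 0 -97 0 0 0 1;-1 0 -97 0 0 0 1;-1 0 -97 0 0 0 1' 25; python3 -m jog '0 0 0 0 0 0 1;0 0 0 0 0 0 1;0 0 20 0 0 0 1;0 0 50 0 0 0 1;0 0 90 0 0 0 1;0 0 130 0 0 0 1;0 0 170 0 0 0 1;0 0 170 0 0 0 1' 25
```

```text
time_s: 12.15
ee_pos: [0.444, -0.1279, 0.026]
eef_rot: [-1.567, -0.003, -1.488]
force: [-1.5, 0.8, 7.0]
grip_width: 0.0439
time_s: 12.82
ee_pos: [0.4463, -0.1287, 0.2033]
eef_rot: [-1.558, -0.007, -1.488]
force: [1.2, 0.1, -2.3]
grip_width: 0.0439
```

```bash
python3 -c "
from look import *
target(.6022,.098,.15,-86)"
```

```text
now [ 0.4463 -0.1287  0.2033] t 12.8167  -> move mm [155.8717 226.7288 -53.292 ] rotvec deg [ 0.3532  0.7908 -0.7598]
```

```bash
python3 -m jog '25 35 0 0 0 0 1;50 70 0 0 0 0 1;75 105 0 0 0 0 1;100 140 0 0 0 0 1;125 175 0 0 0 0 1;145 210 0 0.4 0.8 -0.8 1;156 227 -10 0.4 0.8 -0.8 1;156 227 -40 0.4 0.8 -0.8 1;156 227 -53 0.4 0.8 -0.8 1;156 227 -53 0.4 0.8 -0.8 1'
python3 - <<'E'
from look import *
c=get("wrist"); save(c,"w5.png"); W=c["W"]
target(.6022,.098,.104,-86)
print("stand top",mr(box(W,[.55,.03,.155],[.66,.17,.19])))
P=box(W,[.54,-.22,.083],[.68,.24,.09]); print("lip",mr(P))
E
```

```text
time_s: 13.65
ee_pos: [0.6006, 0.0986, 0.1457]
eef_rot: [-1.578, 0.001, -1.501]
force: [0.5, 1.2, -3.7]
grip_width: 0.0436
now [0.6015 0.0983 0.1483] t 13.7  -> move mm [  0.7344  -0.296  -44.2871] rotvec deg [-0.022  -0.227   0.0244]
stand top c=(601.2,100.8) short=68.0 long=76.0 yawlong=4.0 n=7774 z=0.1688
lip c=(605.2,56.4) short=72.9 long=268.7 yawlong=4.0 n=3166 z=0.0861
```

View pics/w5.png

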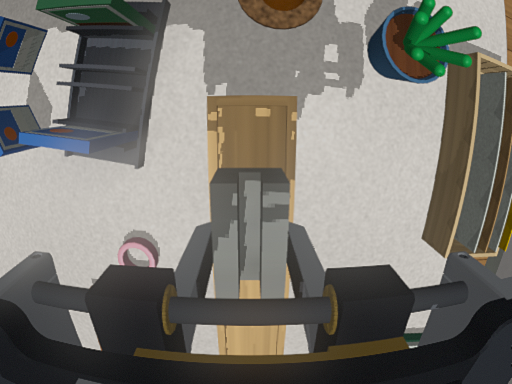

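The stand (250,225) is centred over the ledge channel. Lowering and releasing.

```bash
python3 -m jog '1 0 -20 0 0 0 1;1 0 -35 0 0 0 1;1 0 -43 0 0 0 1;1 0 -45 0 0 0 1;1 0 -46 0 0 0 1;1 0 -46 0 0 0 1' ; python3 -m jog '0 0 -1 0 0 0 1;0 0 -2 0 0 0 1'
```

```text
time_s: 14.2
ee_pos: [0.6029, 0.0982, 0.1034]
eef_rot: [-1.573, 0.001, -1.502]
force: [0.4, 0.8, -2.8]
grip_width: 0.0437
time_s: 14.37
ee_pos: [0.6035, 0.0983, 0.1026]
eef_rot: [-1.571, 0.001, -1.502]
force: [-0.2, -0.1, -3.2]
grip_width: 0.044
```

```bash
python3 -m jog '0 0 -1 0 0 0 1;0 0 -2 0 0 0 1;0 0 -2 0 0 0 1'
```

```text
time_s: 14.62
ee_pos: [0.6038, 0.0984, 0.1021]
eef_rot: [-1.57, 0.001, -1.502]
force: [-5.3, 0.5, 8.6]
grip_width: 0.044
```

```bash
python3 -m jog '0 0 0 0 0 0 0.3;0 0 0 0 0 0 0.3;0 0 0 0 0 0 0.3;0 0 0 0 0 0 0.3;0 0 40 0 0 0 0.3;0 0 80 0 0 0 0.3;0 0 120 0 0 0 0.3;0 0 120 0 0 0 0.3';  python3 - <<'E'
from look import *
c=get("wrist"); save(c,"w6.png"); W=c["W"]
print("stand top",mr(box(W,[.55,.03,.118],[.66,.17,.132])))
target(.4328,-.2273,.16,-84.7)
E
```

```text
time_s: 15.28
ee_pos: [0.606, 0.0986, 0.2306]
eef_rot: [-1.558, 0.001, -1.502]
force: [0.8, -0.4, 0.3]
grip_width: 0.0658
stand top c=(604.2,98.7) short=44.3 long=79.5 yawlong=3.7 n=2386 z=0.1251
now [0.6052 0.0985 0.2265] t 15.3333  -> move mm [-172.4076 -325.8233  -66.4871] rotvec deg [-0.1045  0.4766  1.3354]
```

View pics/w6.png

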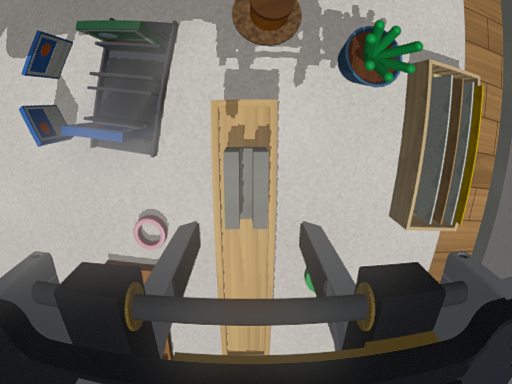

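Stand A sits flat in the channel at (247,188), with its centre at (0.604, 0.099). Fetching the middle stand.

```bash
python3 -m jog '-20 -38 0 0 0 0 0.3;-40 -76 0 0 0 0 0.3;-60 -114 0 0 0 0 0.3;-80 -152 0 0 0 0 0.3;-100 -190 0 0 0 0 0.36;-120 -228 0 0 0 0 0.36;-140 -266 0 0 0 0 0.36;-160 -300 -20 0 0.5 1.3 0.36;-172 -326 -50 0 0.5 1.3 0.36;-172 -326 -67 0 0.5 1.3 0.36'; python3 -m jog '0 0 0 0 0 0 0.36;0 0 0 0 0 0 0.36' ;python3 - <<'E'
from look import *
c=get("wrist"); save(c,"w7.png"); W=c["W"]
print("stand top",mr(box(W,[.38,-.28,.044],[.5,-.175,.056])))
target(.4328,-.2273,.026,-84.7)
E
```

```text
time_s: 16.17
ee_pos: [0.4309, -0.2305, 0.1576]
eef_rot: [-1.572, 0.002, -1.482]
force: [1.4, 0.1, -0.8]
grip_width: 0.0602
time_s: 16.33
ee_pos: [0.4301, -0.2304, 0.1565]
eef_rot: [-1.574, 0.004, -1.483]
force: [0.3, 0.2, 0.2]
grip_width: 0.0598
stand top c=(432.6,-227.2) short=44.3 long=79.5 yawlong=5.7 n=2348 z=0.0491
now [ 0.431  -0.2302  0.1578] t 16.3833  -> move mm [   1.7549    2.8769 -131.8423] rotvec deg [-0.1168 -0.097   0.218 ]
```

View pics/w7.png

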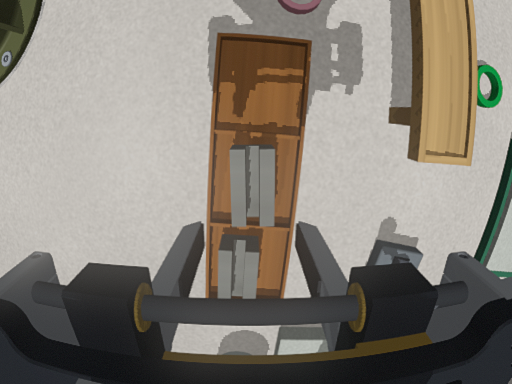

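The middle stand is at (253,185) and hasn't moved. Descending.

```bash
python3 -m jog '2 3 -40 0 0 0.5 0.36;2 3 -80 0 0 0.5 0.36;2 3 -110 0 0 0.5 0.36;2 3 -131 0 0 0.5 0.36;2 3 -131 0 0 0.5 0.36;2 3 -131 0 0 0.5 0.36;2 3 -131 0 0 0.5 1;2 3 -131 0 0 0.5 1;2 3 -131 0 0 0.5 1;2 3 -131 0 0 0.5 1' 25; python3 -m jog '0 0 0 0 0 0 1;0 0 0 0 0 0 1;0 0 20 0 0 0 1;0 0 50 0 0 0 1;0 0 90 0 0 0 1;0 0 130 0 0 0 1;0 0 150 0 0 0 1;0 0 150 0 0 0 1' 25; python3 -c "
from look import *
target(.6150,-.0840,.15,-86)"
```

```text
time_s: 17.22
ee_pos: [0.4338, -0.2275, 0.0285]
eef_rot: [-1.57, 0.001, -1.473]
force: [-1.8, 2.2, 9.7]
grip_width: 0.044
time_s: 17.88
ee_pos: [0.4353, -0.2284, 0.1832]
eef_rot: [-1.564, -0.004, -1.473]
force: [0.4, -0.1, -2.2]
grip_width: 0.0437
now [ 0.4353 -0.2284  0.1832] t 17.8833  -> move mm [179.7235 144.4203 -33.2132] rotvec deg [ 0.1956  0.4001 -1.5848]
```

```bash
python3 -m jog '30 24 0 0 0 0 1;60 48 0 0 0 0 1;90 72 0 0 0 0 1;120 96 0 0 0 0 1;150 120 0 0 0 -1.6 1;170 136 0 0.2 0.4 -1.6 1;180 144 -15 0.2 0.4 -1.6 1;180 144 -33 0.2 0.4 -1.6 1;180 144 -33 0.2 0.4 -1.6 1;180 144 -33 0.2 0.4 -1.6 1'
python3 - <<'E'
from look import *
c=get("wrist"); save(c,"w8.png"); W=c["W"]
target(.615,-.084,.1055,-86)
print("stand top",mr(box(W,[.56,-.15,.155],[.67,-.0,.19])))
P=box(W,[.54,-.22,.083],[.68,.24,.09]); print("lip",mr(P))
E
```

```text
time_s: 18.72
ee_pos: [0.6144, -0.0844, 0.1483]
eef_rot: [-1.574, 0.001, -1.501]
force: [-0.2, -0.1, -2.6]
grip_width: 0.0438
now [ 0.6149 -0.0847  0.1498] t 18.7667  -> move mm [  0.1126   0.7219 -44.313 ] rotvec deg [-0.0121 -0.07    0.0375]
stand top c=(615.0,-83.6) short=68.0 long=79.1 yawlong=4.2 n=7637 z=0.1689
lip c=(612.1,-42.2) short=72.8 long=266.6 yawlong=4.0 n=4260 z=0.0862
```

View pics/w8.png

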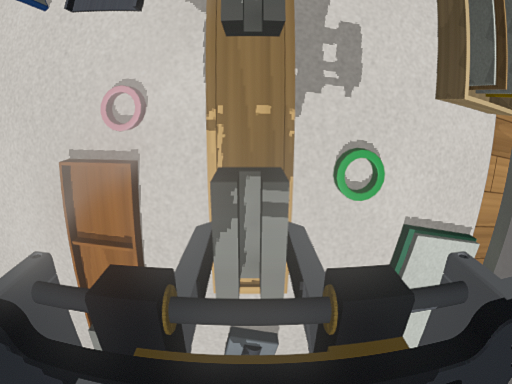

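Stand B (250,225) is centred over the channel.

```bash
python3 -m jog '0 0 -20 0 0 0 1;0 0 -35 0 0 0 1;0 0 -43 0 0 0 1;0 0 -45 0 0 0 1;0 0 -47 0 0 0 1;0 0 -47 0 0 0 1' ; python3 -m jog '0 0 -1 0 0 0 1;0 0 -2 0 0 0 1;0 0 -2 0 0 0 1'
```

```text
time_s: 19.27
ee_pos: [0.6153, -0.085, 0.1045]
eef_rot: [-1.57, -0.0, -1.502]
force: [-3.3, -1.1, 3.1]
grip_width: 0.0437
time_s: 19.52
ee_pos: [0.616, -0.0854, 0.1045]
eef_rot: [-1.568, -0.001, -1.502]
force: [-3.3, -0.7, 9.7]
grip_width: 0.0438
```

```bash
python3 -m jog '0 0 0 0 0 0 0.3;0 0 0 0 0 0 0.3;0 0 0 0 0 0 0.3;0 0 0 0 0 0 0.3;0 0 40 0 0 0 0.3;0 0 80 0 0 0 0.3;0 0 120 0 0 0 0;0 0 160 0 0 0 0'; python3 -m jog '-18 25 10 0 0 7 0;-36 50 10 0 0 14 0;-54 75 10 0 0 21 0;-72 100 10 0 0 28 0;-90 125 10 0 0 35 0;-108 150 10 0 0 42 0;-126 175 10 0 0 49 0;-144 200 10 0 0 56 0;-160 225 10 0 0 63 0;-180 250 10 0 0 70 0';python3 -m jog '0 0 0 0 0 7 0;0 0 0 0 0 9 0;0 0 0 0 0 9 0;0 0 0 0 0 9 0'
python3 - <<'E'
from look import *
c=get("wrist"); save(c,"w9.png"); W=c["W"]
target(.435,.148,.16,-7)
print("blue",mr(box(W,[.37,.10,.112],[.52,.19,.125])))
print("green",mr(box(W,[.37,.22,.112],[.52,.30,.125])))
print("sorter",mr(box(W,[.37,.08,.040],[.52,.33,.058])))
E
```

```text
time_s: 20.18
ee_pos: [0.6156, -0.0853, 0.2664]
eef_rot: [-1.568, -0.001, -1.502]
force: [0.5, -0.4, -0.0]
grip_width: 0.0755
time_s: 21.02
ee_pos: [0.4348, 0.1657, 0.2765]
eef_rot: [-1.568, -0.001, -0.274]
force: [0.7, 0.4, -0.2]
grip_width: 0.0943
time_s: 21.35
ee_pos: [0.4348, 0.1657, 0.2764]
eef_rot: [-1.568, -0.001, -0.119]
force: [-0.2, -0.1, 0.3]
grip_width: 0.0939
now [0.4349 0.1656 0.2764] t 21.4  -> move mm [   0.1037  -17.6077 -116.4135] rotvec deg [-0.1612  0.0916 -0.1438]
blue c=(431.6,150.4) short=10.6 long=79.1 yawlong=84.1 n=581 z=0.1162
green c=(443.3,269.4) short=11.5 long=79.6 yawlong=83.2 n=570 z=0.1162
sorter c=(436.4,210.7) short=91.9 long=143.8 yawlong=-6.2 n=1320 z=0.0540
```

View pics/w9.png

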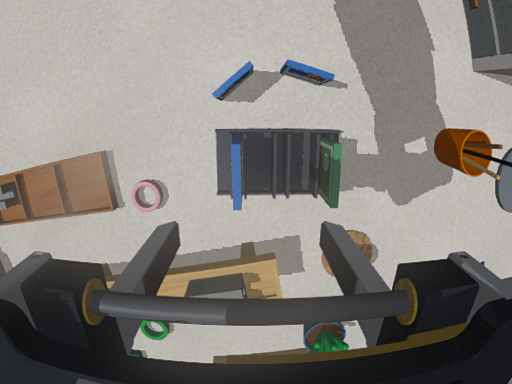

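Blue print at (237,172), green at (329,172); the two smaller blue decoys are at (233,80) and (307,72). Descending on the blue print.

```bash
python3 -m jog '-3 -15 -40 0 0 1 0;-3 -15 -80 0 0 1 0;-3 -15 -120 0 0 1 0.3;-3 -15 -160 0 0 1 0.4;-3 -15 -190 0 0 1 0.4;-3 -15 -191 0 0 1 0.4;-3 -15 -191 0 0 1 0.4;-3 -15 -191 0 0 1 0.4'; python3 -c "
from look import *
c=get('wrist'); save(c,'w10.png')
target(.4316,.1504,.085,-5.9)"
```

```text
time_s: 22.07
ee_pos: [0.433, 0.1507, 0.0872]
eef_rot: [-1.567, -0.003, -0.103]
force: [0.4, 0.2, 1.2]
grip_width: 0.058
now [0.4331 0.1508 0.0875] t 22.1167  -> move mm [-1.5351 -0.4008 -2.511 ] rotvec deg [-0.2064  0.263  -0.0009]
```

View pics/w10.png

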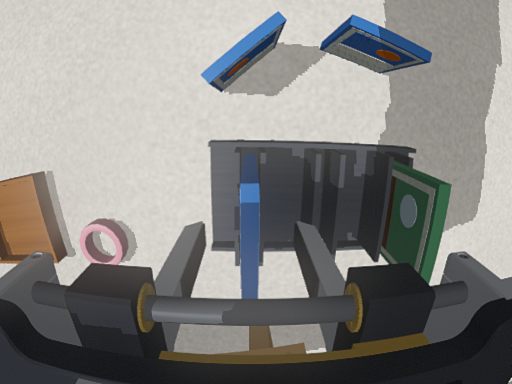

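The print (249,235) is midway between the fingers. Closing and lifting.

```bash
python3 -m jog '-2 0 -2 -0.2 0.3 0 1;-2 0 -2 -0.2 0.3 0 1;-2 0 -2 -0.2 0.3 0 1;-2 0 -2 -0.2 0.3 0 1;-2 0 -2 -0.2 0.3 0 1;-2 0 -2 -0.2 0.3 0 1;-2 0 -2 -0.2 0.3 0 1;-2 0 -2 -0.2 0.3 0 1' 20; python3 -m jog '0 0 0 0 0 0 1;0 0 0 0 0 0 1;0 0 25 0 0 0 1;0 0 60 0 0 0 1;0 0 100 0 0 0 1;0 0 140 0 0 0 1;0 0 180 0 0 0 1;0 0 190 0 0 0 1'; python3 -c "
from look import *
target(.6042,.0987,.235,-86.2)"
```

```text
time_s: 22.78
ee_pos: [0.4311, 0.1508, 0.0855]
eef_rot: [-1.571, 0.001, -0.103]
force: [-0.1, 0.5, -0.7]
grip_width: 0.0097
time_s: 23.45
ee_pos: [0.4323, 0.1511, 0.2815]
eef_rot: [-1.568, -0.007, -0.103]
force: [-0.8, -0.0, -0.0]
grip_width: 0.0095
now [0.4323 0.1511 0.2815] t 23.45  -> move mm [171.9039 -52.4486 -46.4675] rotvec deg [  0.178    0.4218 -80.3048]
```

```bash
python3 -m jog '15 -5 0 0 0 -7 1;30 -10 0 0 0 -14 1;45 -15 0 0 0 -21 1;60 -20 0 0 0 -28 1;75 -25 0 0 0 -35 1;90 -30 0 0 0 -42 1;105 -35 0 0 0 -49 1;120 -40 0 0 0 -56 1;135 -45 0 0 0 -63 1;150 -50 0 0 0 -70 1'; python3 -c "
from look import *
target(.6042,.0987,.222,-86.2)"
```

```text
time_s: 24.28
ee_pos: [0.5829, 0.1008, 0.2805]
eef_rot: [-1.569, -0.007, -1.331]
force: [-0.1, 0.8, -0.9]
grip_width: 0.0095
now [0.5829 0.1008 0.2805] t 24.2833  -> move mm [ 21.2895  -2.1376 -58.5271] rotvec deg [ 0.3605  0.1567 -9.9579]
```

```bash
python3 -m jog '10 -1 0 0.4 0.2 -6 1;21 -2 -15 0.4 0.2 -10 1;21 -2 -35 0.4 0.2 -10 1;21 -2 -58 0.4 0.2 -10 1;21 -2 -58 0.4 0.2 -10 1;21 -2 -58 0.4 0.2 -10 1;21 -2 -58 0.4 0.2 -10 1'
python3 - <<'E'
from look import *
c=get('wrist'); save(c,'w11.png');W=c["W"]
s=get('scene'); s2=get('side')
a=cv2.resize(s["img"][150:250,180:330,::-1],(400,267),interpolation=3); b=cv2.resize(s2["img"][120:240,210:330,::-1],(400,400),interpolation=3)
cv2.imwrite('pics/s11.png',np.hstack([cv2.copyMakeBorder(a,0,133,0,0,0),b]))
target(.6042,.0987,.175,-86.2)
print("stand top",mr(box(W,[.56,.03,.118],[.65,.16,.131])))
for n,q in (("scene",s),("side",s2)):
  P=box(q["W"],[.5,.0,.15],[.7,.17,.20]); print(n,mr(P))
  for z0 in (.15,.17,.19):
   Q=box(q["W"],[.57,.05,z0],[.64,.15,z0+.02]); print(z0,np.median(Q,0),len(Q))
E
```

```text
time_s: 24.87
ee_pos: [0.6042, 0.0989, 0.2237]
eef_rot: [-1.57, 0.001, -1.505]
force: [-0.5, -0.2, -0.3]
grip_width: 0.01
now [0.6043 0.0989 0.224 ] t 25.0167  -> move mm [ -0.0847  -0.1998 -48.9569] rotvec deg [-0.055   0.0796  0.0362]
stand top c=(604.0,103.0) short=44.2 long=70.8 yawlong=3.9 n=1924 z=0.1251
scene c=(611.0,99.4) short=8.5 long=79.8 yawlong=3.4 n=455 z=0.1762
0.15 [0.6108 0.1002 0.1597] 176
0.17 [0.6117 0.1006 0.1808] 183
0.19 [0.6113 0.0995 0.2001] 197
side c=(600.8,93.2) short=13.7 long=85.7 yawlong=8.7 n=166 z=0.1753
0.15 [0.5996 0.0894 0.16  ] 69
0.17 [0.5991 0.0887 0.1818] 63
0.19 [0.5993 0.0826 0.2004] 67
```

View pics/w11.png

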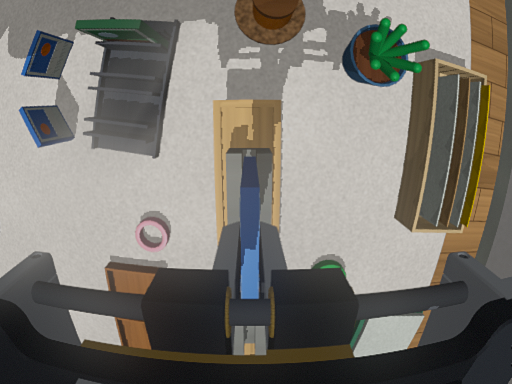

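View pics/s11.png

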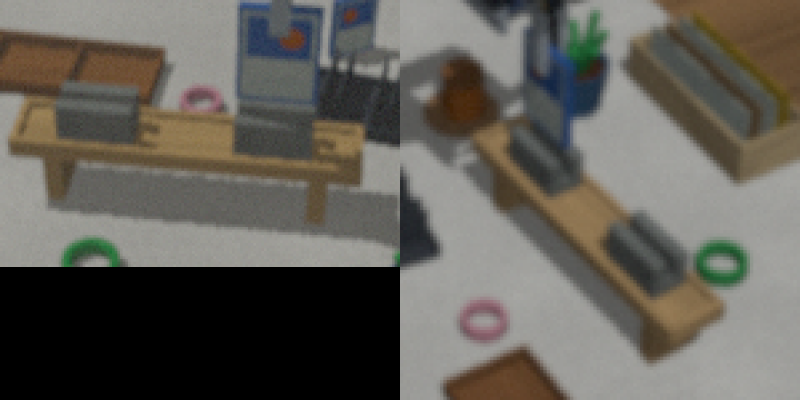

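The print is upright over stand A's slot and level in both views. Lowering gently.

```bash
python3 -m jog '0 0 -10 0 0 0 1;0 0 -20 0 0 0 1;0 0 -28 0 0 0 1;0 0 -34 0 0 0 1;0 0 -39 0 0 0 1;0 0 -43 0 0 0 1;0 0 -46 0 0 0 1;0 0 -48 0 0 0 1;0 0 -48 0 0 0 1' 15; python3 -m jog '0 0 -1 0 0 0 1;0 0 -2 0 0 0 1;0 0 -2 0 0 0 1'
```

```text
time_s: 25.77
ee_pos: [0.6042, 0.0989, 0.1756]
eef_rot: [-1.57, 0.001, -1.505]
force: [0.4, -0.0, -0.3]
grip_width: 0.0098
time_s: 26.02
ee_pos: [0.6045, 0.0989, 0.1746]
eef_rot: [-1.568, 0.001, -1.505]
force: [-0.8, 0.3, 3.8]
grip_width: 0.0098
```

```bash
python3 -m jog '0 0 -1 0 0 0 1;0 0 -1 0 0 0 1;0 0 -1 0 0 0 0.5;0 0 -1 0 0 0 0.5;0 0 -1 0 0 0 0.5;0 0 -1 0 0 0 0.5;0 0 -1 0 0 0 0.5;0 0 30 0 0 0 0.5;0 0 70 0 0 0 0.5;0 0 110 0 0 0 0.5'
python3 - <<'E'
from look import *
c=get('wrist'); save(c,'w12.png');W=c["W"]
print("top",mr(box(W,[.56,.03,.195],[.65,.16,.215])))
print("standA",mr(box(W,[.56,.03,.118],[.65,.16,.131])))
print("standB",mr(box(W,[.57,-.15,.118],[.66,-.02,.131])))
target(.4433,.2694,.2,-6.8)
E
```

```text
time_s: 26.85
ee_pos: [0.604, 0.0989, 0.2854]
eef_rot: [-1.57, 0.001, -1.505]
force: [0.5, -0.2, -0.0]
grip_width: 0.047
top c=(605.2,98.6) short=11.3 long=80.1 yawlong=4.1 n=1014 z=0.2050
standA c=(604.3,98.8) short=44.2 long=79.5 yawlong=3.9 n=1658 z=0.1251
standB c=(616.6,-84.8) short=43.5 long=82.3 yawlong=4.4 n=411 z=0.1250
now [0.6057 0.0991 0.295 ] t 26.9  -> move mm [-162.4489  170.3167  -94.9668] rotvec deg [-0.6108  0.5237 79.4366]
```

View pics/w12.png

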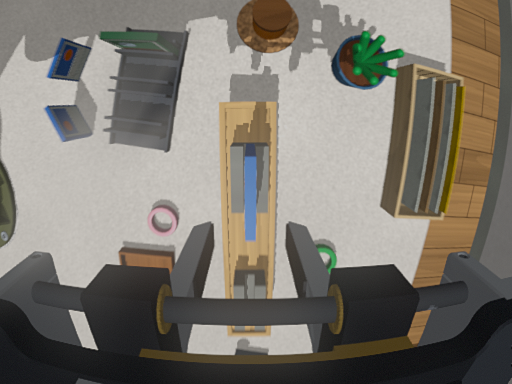

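The blue print is fully down, with its top at 0.205 and centred on stand A. Next is the green print.

```bash
python3 -m jog '-15 16 0 0 0 7 0.4;-30 32 0 0 0 14 0.4;-45 48 0 0 0 21 0.4;-60 64 0 0 0 28 0.4;-75 80 0 0 0 35 0.4;-90 96 0 0 0 42 0.4;-105 112 0 0 0 49 0.4;-120 128 0 0 0 56 0.4;-140 150 0 0 0 63 0.4;-162 170 0 0 0 70 0.4';python3 -m jog '0 0 0 0 0 7 0.4;0 0 -40 0 0 9 0.4;0 0 -80 0 0 9 0.4;0 0 -90 0 0 9 0.4;0 0 -90 0 0 9 0.4;0 0 -90 0 0 9 0.4'
python3 - <<'E'
from look import *
c=get("wrist"); save(c,"w13.png"); W=c["W"]
P=box(W,[.37,.22,.112],[.52,.32,.125]);print("green",mr(P))
target(.4433,.2694,.087,-6.8)
E
```

```text
time_s: 27.73
ee_pos: [0.443, 0.2698, 0.2947]
eef_rot: [-1.558, 0.001, -0.278]
force: [0.8, -0.4, -0.0]
grip_width: 0.0567
time_s: 28.23
ee_pos: [0.4435, 0.27, 0.2061]
eef_rot: [-1.557, 0.001, -0.121]
force: [0.5, 0.2, 0.8]
grip_width: 0.0563
green c=(443.8,269.8) short=10.5 long=79.5 yawlong=84.3 n=873 z=0.1161
now [0.4439 0.2702 0.2068] t 28.2833  -> move mm [  -0.5655   -0.7566 -119.8363] rotvec deg [-0.8147  0.1462  0.1485]
```

View pics/w13.png

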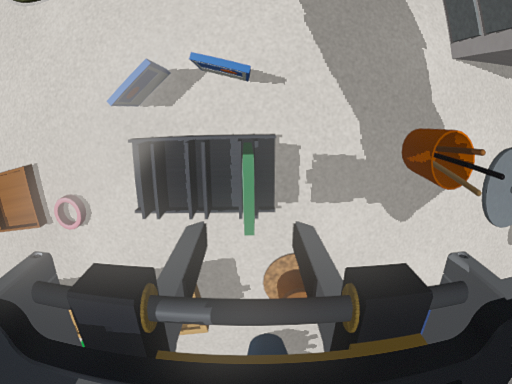

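The green print (249,187) is centred between the fingers.

```bash
python3 -m jog '0 -1 -40 -0.8 0 1 0.4;0 -1 -75 -0.8 0 1 0.4;0 -1 -105 -0.8 0 1 0.4;0 -1 -121 -0.8 0 1 0.4;0 -1 -121 -0.8 0 1 0.4;0 -1 -121 -0.8 0 1 0.4;0 -1 -121 -0.8 0 1 0.4;0 -1 -121 -0.8 0 1 1;0 -1 -121 -0.8 0 1 1;0 -1 -121 -0.8 0 1 1' 20; python3 -m jog '0 0 0 0 0 0 1;0 0 0 0 0 0 1;0 0 0 0 0 0 1;0 0 0 0 0 0 1;0 0 25 0 0 0 1;0 0 60 0 0 0 1;0 0 100 0 0 0 1;0 0 140 0 0 0 1;0 0 180 0 0 0 1;0 0 190 0 0 0 1'; python3 -c "
from look import *
target(.6164,-.0848,.27,-85.9)"
```

```text
time_s: 29.12
ee_pos: [0.4443, 0.2694, 0.0869]
eef_rot: [-1.569, -0.004, -0.104]
force: [-0.4, -0.9, -0.2]
grip_width: 0.0399
time_s: 29.95
ee_pos: [0.4453, 0.2699, 0.2832]
eef_rot: [-1.565, -0.011, -0.104]
force: [0.4, -0.2, -0.2]
grip_width: 0.0099
now [0.4453 0.2699 0.2832] t 29.95  -> move mm [ 171.0699 -354.7331  -13.2167] rotvec deg [  0.2213   0.7299 -79.9521]
```

```bash
python3 -m jog '0 -25 20 0 0 -7 1;0 -60 40 0 0 -14 1;0 -95 40 0 0 -21 1;0 -130 40 0 0 -28 1;0 -165 40 0 0 -35 1;20 -200 40 0 0 -42 1;45 -235 40 0 0 -49 1;70 -270 40 0 0 -56 1;95 -305 40 0 0 -63 1;120 -335 40 0 0 -70 1'; python3 -c "
from look import *
target(.6164,-.0848,.224,-85.9)"
```

```text
time_s: 30.78
ee_pos: [0.565, -0.0662, 0.3228]
eef_rot: [-1.565, -0.011, -1.332]
force: [0.7, 0.7, -0.1]
grip_width: 0.0101
now [ 0.565  -0.0662  0.3228] t 30.7833  -> move mm [ 51.3692 -18.6433 -98.8431] rotvec deg [ 0.5477  0.4189 -9.581 ]
```

```bash
python3 -m jog '25 -10 0 0.5 0.4 -6 1;51 -19 -15 0.5 0.4 -9.6 1;51 -19 -45 0.5 0.4 -9.6 1;51 -19 -80 0.5 0.4 -9.6 1;51 -19 -98 0.5 0.4 -9.6 1;51 -19 -98 0.5 0.4 -9.6 1;51 -19 -98 0.5 0.4 -9.6 1;51 -19 -98 0.5 0.4 -9.6 1'
python3 - <<'E'
from look import *
c=get('wrist'); save(c,'w14.png');W=c["W"]
s=get('scene'); s2=get('side')
a=cv2.resize(s["img"][130:250,170:330,::-1],(400,300),interpolation=3); b=cv2.resize(s2["img"][120:240,210:330,::-1],(400,400),interpolation=3)
cv2.imwrite('pics/s14.png',np.hstack([cv2.copyMakeBorder(a,0,100,0,0,0),b]))
print("standB",mr(box(W,[.57,-.15,.118],[.66,-.02,.131])))
target(.6164,-.0848,.176,-85.9)
P=box(s["W"],[.57,-.15,.118],[.67,-.02,.131]);print("standB scene",mr(P))
P=box(s["W"],[.55,-.14,.15],[.67,-.02,.20]);print("print scene",mr(P))
P=box(s["W"],[.55,.03,.118],[.67,.15,.131]);print("standA scene",mr(P))
P=box(s["W"],[.55,.05,.15],[.67,.16,.20]);print("blue scene",mr(P))
E
```

```text
time_s: 31.45
ee_pos: [0.6166, -0.0852, 0.2267]
eef_rot: [-1.568, -0.002, -1.499]
force: [0.7, -0.3, 0.1]
grip_width: 0.0095
standB c=(616.3,-81.8) short=44.1 long=73.5 yawlong=4.2 n=1940 z=0.1251
now [ 0.6165 -0.0852  0.2266] t 31.6  -> move mm [ -0.0714   0.3932 -50.5918] rotvec deg [0.0791 0.1611 0.0126]
standB scene c=(621.5,-84.1) short=43.8 long=81.5 yawlong=7.6 n=254 z=0.1241
print scene c=(622.7,-84.6) short=14.8 long=80.7 yawlong=10.5 n=461 z=0.1758
standA scene c=(617.9,99.9) short=25.0 long=79.8 yawlong=1.7 n=224 z=0.1251
blue scene c=(612.2,99.3) short=10.6 long=79.9 yawlong=2.2 n=469 z=0.1757
```

View pics/w14.png

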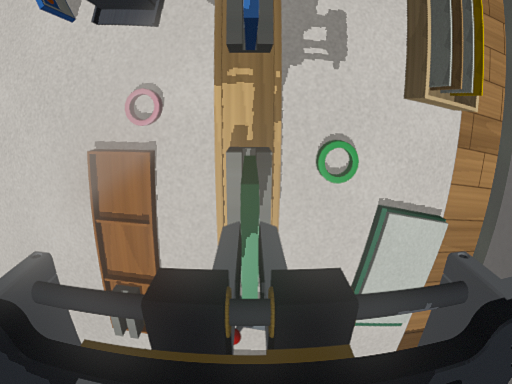

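View pics/s14.png

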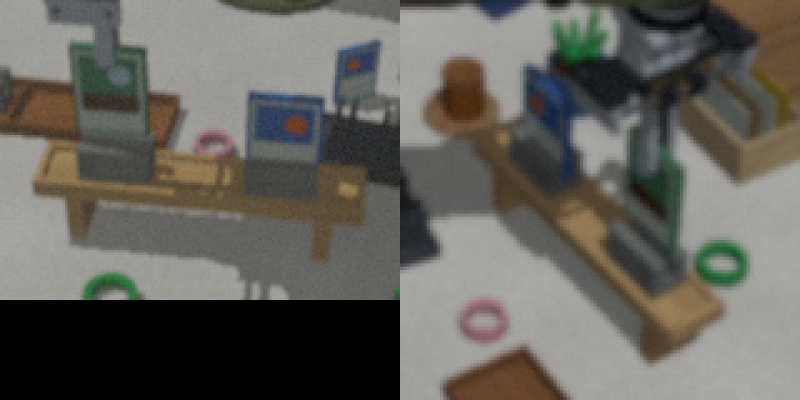

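The green print is upright over stand B's slot. Lowering.

```bash
python3 -m jog '0 0 -10 0 0 0 1;0 0 -20 0 0 0 1;0 0 -28 0 0 0 1;0 0 -34 0 0 0 1;0 0 -39 0 0 0 1;0 0 -43 0 0 0 1;0 0 -47 0 0 0 1;0 0 -49 0 0 0 1;0 0 -50 0 0 0 1' 15; python3 -m jog '0 0 -1 0 0 0 1;0 0 -2 0 0 0 1;0 0 -2 0 0 0 1'
```

```text
time_s: 32.35
ee_pos: [0.6177, -0.0855, 0.1797]
eef_rot: [-1.563, -0.003, -1.5]
force: [-4.3, 0.7, 23.1]
grip_width: 0.01
time_s: 32.6
ee_pos: [0.6184, -0.0857, 0.1796]
eef_rot: [-1.56, -0.004, -1.499]
force: [-1.8, 0.5, 13.8]
grip_width: 0.0099
```

Run:
```python
from look import *
c=get('wrist'); save(c,'w15.png');W=c["W"]
s=get('scene'); s2=get('side')
for q in (c,s,s2):
  for nm,y in (("green",-.085),("blue",.099)):
    P=box(q["W"],[.57,y-.06,.14],[.67,y+.06,.22]); 
    if len(P): 
        col=None; print(nm,len(P),np.percentile(P[:,2],[90,97,99]))
a=cv2.resize(s["img"][130:250,170:330,::-1],(400,300),interpolation=3); b=cv2.resize(s2["img"][120:240,210:330,::-1],(400,400),interpolation=3)
cv2.imwrite('pics/s15.png',np.hstack([cv2.copyMakeBorder(a,0,100,0,0,0),b]))
```

```text
green 3578 [0.2113 0.218  0.2192]
blue 387 [0.187  0.1896 0.1904]
green 676 [0.2052 0.2126 0.2177]
blue 679 [0.2041 0.2055 0.2067]
green 304 [0.2084 0.216  0.2188]
blue 246 [0.2041 0.2067 0.2081]
```

View pics/s15.png

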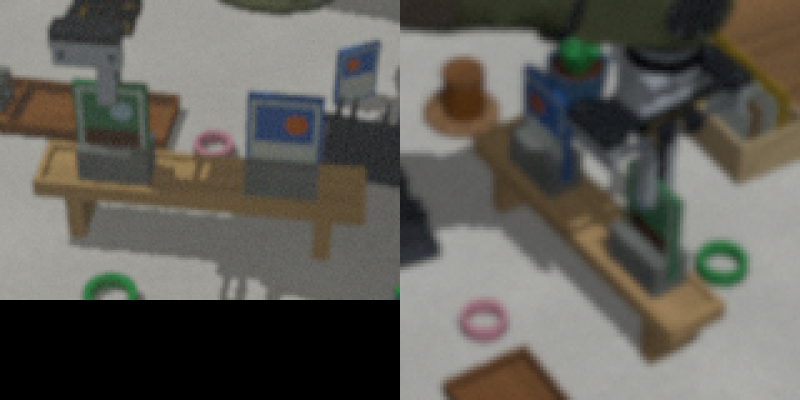

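View pics/w15.png

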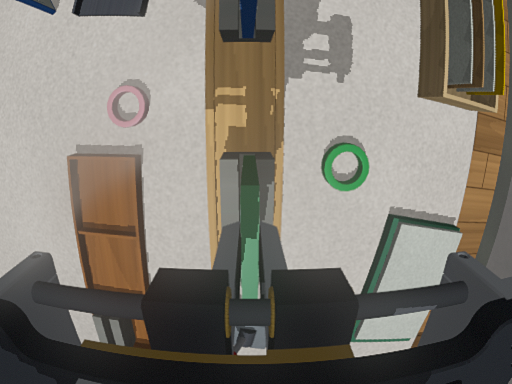

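It looks seated, since it went about 47 mm down from 0.2266 until contact. Releasing and measuring its top.

```bash
python3 -m jog '0 0 0 0 0 0 0.5;0 0 0 0 0 0 0.5;0 0 0 0 0 0 0.5;0 0 0 0 0 0 0.5;0 0 0 0 0 0 0.5;0 0 30 0 0 0 0.5;0 0 70 0 0 0 0.5;0 0 110 0 0 0 0.5;0 0 130 0 0 0 0.5'
python3 - <<'E'
from look import *
c=get('wrist'); save(c,'w16.png');W=c["W"]
for nm,y,x in (("green",-.085,.616),("blue",.099,.604)):
    print(nm,"top",mr(box(W,[x-.05,y-.06,.195],[x+.05,y+.06,.225])))
    print("stand",mr(box(W,[x-.05,y-.06,.118],[x+.05,y+.06,.131])))
print("spare",mr(box(W,[.38,-.4,.044],[.48,-.28,.056])))
print(get_obs()["ee_pos"])
E
```

```text
time_s: 33.5
ee_pos: [0.6188, -0.0857, 0.3147]
eef_rot: [-1.555, -0.005, -1.499]
force: [-0.2, -0.3, 1.0]
grip_width: 0.0471
green top c=(619.5,-85.8) short=11.3 long=79.5 yawlong=4.4 n=828 z=0.2050
stand c=(617.3,-84.7) short=44.2 long=79.8 yawlong=3.4 n=1356 z=0.1251
blue top c=(606.4,82.7) short=10.8 long=48.9 yawlong=4.2 n=542 z=0.2051
stand c=(604.1,97.2) short=44.2 long=79.0 yawlong=3.9 n=1388 z=0.1252
spare c=(0.0,0.0) short=0.0 long=0.0 yawlong=0.0 n=0 z=nan
[ 0.6193 -0.0858  0.3172]
  return _methods._mean(a, axis=axis, dtype=dtype,
  ret = ret.dtype.type(ret / rcount)
```

View pics/w16.png

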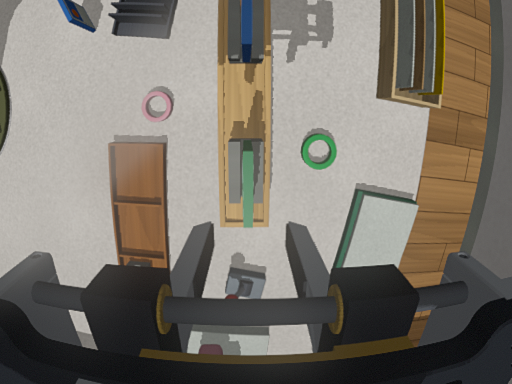

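Both prints are seated, with tops at 0.205. Now the lamp lever: measuring it from above with the wrist camera.

```bash
python3 -m jog '-15 -35 0 0 0 0 1;-30 -70 0 0 0 0 1;-45 -105 0 0 0 0 1;-50 -140 0 0 0 0 1;-60 -175 0 -0.9 0 0 1;-65 -210 0 -0.9 0 0 1;-70 -235 -20 -0.9 0 0 1;-70 -235 -40 -0.9 0 0 1;-70 -235 -40 -0.9 0 0 1'
python3 - <<'E'
from look import *
c=get('wrist'); save(c,'w17.png');W=c["W"]
P=box(W,[.56,-.39,.028],[.69,-.26,.045]);print("base",mr(P) if len(P)>10 else len(P))
P=box(W,[.56,-.39,.055],[.69,-.26,.1]);print("tip",len(P),P.mean(0) if len(P) else 0,P.min(0),P.max(0))
print(get_obs()["ee_pos"])
for t in ("lamp_switch_base","lamp_switch","stand1"):
  for d in masks_of(t,"wrist"):
    p=W[d["mask"]];print(t,d["conf"],np.nanmedian(p,0),np.nanpercentile(p,[3,97],0).ravel())
E
```

```text
time_s: 34.3
ee_pos: [0.5478, -0.3216, 0.2723]
eef_rot: [-1.558, -0.018, -1.502]
force: [-0.2, -1.5, -0.6]
grip_width: 0.0005
base c=(632.4,-321.6) short=24.0 long=31.1 yawlong=-8.4 n=231 z=0.0338
tip 301 [ 0.6071 -0.3166  0.0857] [ 0.5965 -0.3305  0.0753] [ 0.6198 -0.3055  0.0909]
[ 0.5486 -0.3208  0.2749]
lamp_switch_base 0.92 [ 0.6277 -0.315   0.0256] [ 0.5977 -0.3451  0.0119  0.6641 -0.2948  0.0891]
lamp_switch 0.88 [ 0.607  -0.3166  0.086 ] [ 0.5973 -0.33    0.0256  0.6222 -0.3066  0.0901]
stand1 0.92 [ 0.6087 -0.1235  0.1136] [ 0.5968 -0.1267  0.0814  0.641  -0.1053  0.1264]
stand1 0.61 [ 0.4219 -0.3338  0.0479] [ 0.4039 -0.3746  0.0059  0.4478 -0.2969  0.0504]
```

View pics/w17.png

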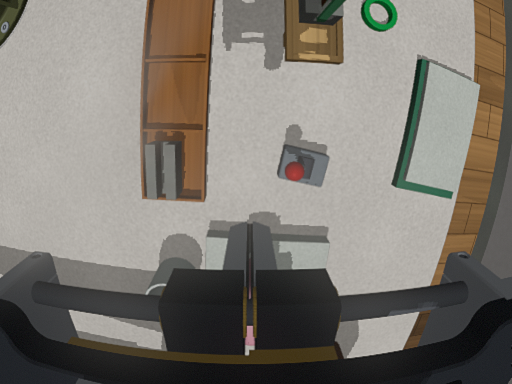

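The lever ball is at (294,171), centre ≈ (0.607, −0.317), leaning −x. The spare stand is in the tray at (160,168). I'll lower beside the ball on its −x side, then push +x.

```bash
python3 -c "
from look import *
target(.553,-.310,.068,-86)"; python3 -m jog '4 11 -40 -0.3 1 0 1;4 11 -80 -0.3 1 0 1;4 11 -120 -0.3 1 0 1;4 11 -160 -0.3 1 0 1;4 11 -190 -0.3 1 0 1;4 11 -207 -0.3 1 0 1;4 11 -207 -0.3 1 0 1;4 11 -207 -0.3 1 0 1'; python3 -c "
from look import *
target(.637,-.323,.068,-86)"
```

```text
now [ 0.5499 -0.3202  0.2787] t 34.5  -> move mm [   3.081    10.2316 -210.7229] rotvec deg [ 1.2432  1.2397 -0.1596]
time_s: 35.17
ee_pos: [0.5546, -0.309, 0.0728]
eef_rot: [-1.568, -0.028, -1.497]
force: [0.0, -0.2, 1.3]
grip_width: 0.0007
now [ 0.5546 -0.309   0.0728] t 35.1667  -> move mm [ 82.3558 -14.0458  -4.8161] rotvec deg [ 1.566   0.2744 -0.2226]
```

```bash
python3 -m jog '10 -2 -4 0 0 0 1;20 -3 -4 0 0 0 1;30 -5 -4 0 0 0 1;40 -7 -4 0 0 0 1;50 -8 -4 0 0 0 1;60 -10 -4 0 0 0 1;70 -12 -4 0 0 0 1;78 -14 -4 0 0 0 1;82 -14 -4 0 0 0 1;82 -14 -4 0 0 0 1'
python3 - <<'E'
from look import *
for n in ("wrist","scene","side"):
    c=get(n); save(c,n+'18.png');W=c["W"]
    if n!="wrist":
        hsv=cv2.cvtColor(c["img"],cv2.COLOR_RGB2HSV); m=((hsv[...,0]<8)|(hsv[...,0]>172))&(hsv[...,1]>120)&(hsv[...,2]>60)
        m&=((W>[.55,-.4,.04])&(W<[.72,-.25,.12])).all(-1); print(n,m.sum(),np.nanmean(W[m],0) if m.sum() else 0)
E
```

```text
time_s: 36.0
ee_pos: [0.6374, -0.3234, 0.0717]
eef_rot: [-1.567, -0.03, -1.497]
force: [-5.2, -0.3, 4.8]
grip_width: 0.0005
scene 41 [ 0.6665 -0.3214  0.083 ]
side 17 [ 0.6565 -0.3344  0.0836]
```

View pics/wrist18.png

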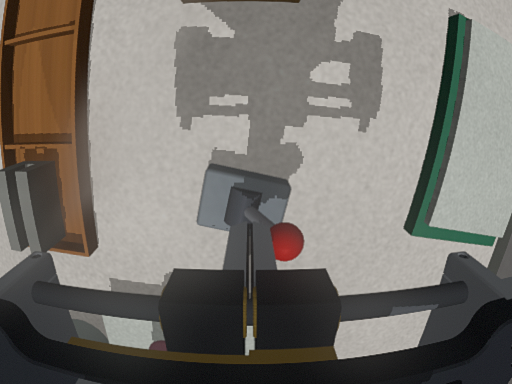

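The ball (286,241) is now over on the +x side. A few more mm to be sure it's at the stop.

```bash
python3 -m jog '2 0 0 0 0 0 1;4 -1 0 0 0 0 1;4 -1 0 0 0 0 1;4 -1 0 0 0 0 1'; python3 -m jog '-15 2 0 0 0 0 1;-40 6 0 0 0 0 1;-75 10 0 0 0 0 1;-85 10 40 0 0 0 1;-85 10 80 0 0 0 1;-85 10 120 0 0 0 1;-85 10 160 0 0 0 1;-85 10 200 0 0 0 1;-85 10 200 0 0 0 1'
python3 - <<'E'
from look import *
for n in ("wrist","scene","side"):
    c=get(n); save(c,n+'19.png');W=c["W"]
    hsv=cv2.cvtColor(c["img"],cv2.COLOR_RGB2HSV); m=((hsv[...,0]<8)|(hsv[...,0]>172))&(hsv[...,1]>120)&(hsv[...,2]>60)
    m&=((W>[.55,-.4,.05])&(W<[.72,-.25,.12])).all(-1); print(n,m.sum(),np.nanmean(W[m],0) if m.sum() else 0)
    for nm,lo,hi in (("spare",[.38,-.4,.044],[.48,-.28,.056]),("green",[.57,-.15,.195],[.66,-.03,.215]),("blue",[.56,.04,.195],[.65,.16,.215]),("candle",[.57,.27,.06],[.66,.37,.078])):
        P=box(W,lo,hi)
        if len(P)>20: print(n,nm,mr(P))
E
```

```text
time_s: 36.48
ee_pos: [0.6391, -0.3241, 0.0731]
eef_rot: [-1.571, -0.028, -1.497]
force: [-24.5, 6.4, 11.2]
grip_width: 0.0004
time_s: 37.23
ee_pos: [0.5557, -0.3147, 0.2838]
eef_rot: [-1.559, -0.036, -1.497]
force: [0.5, -0.6, 0.4]
grip_width: 0.0003
wrist 215 [ 0.6583 -0.3238  0.0844]
wrist spare c=(425.4,-337.2) short=45.0 long=80.9 yawlong=3.1 n=1113 z=0.0490
scene 38 [ 0.6677 -0.3213  0.0829]
scene spare c=(427.2,-336.2) short=49.3 long=81.4 yawlong=1.0 n=183 z=0.0481
scene green c=(621.9,-86.0) short=16.8 long=80.6 yawlong=5.6 n=167 z=0.2029
scene blue c=(607.3,99.0) short=14.8 long=77.9 yawlong=3.4 n=166 z=0.2030
scene candle c=(622.8,317.1) short=51.7 long=52.4 yawlong=73.2 n=259 z=0.0672
side 30 [ 0.6542 -0.3319  0.0823]
side spare c=(423.1,-341.7) short=45.8 long=83.3 yawlong=1.4 n=231 z=0.0485
side green c=(617.4,-73.0) short=13.9 long=49.9 yawlong=0.5 n=48 z=0.2022
```

View pics/wrist19.png

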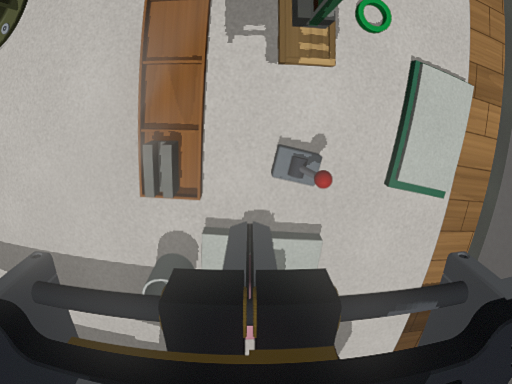

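View pics/scene19.png

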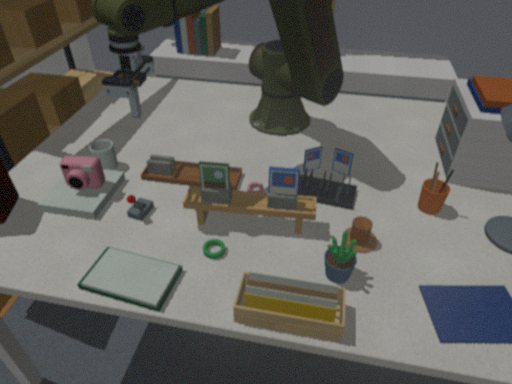

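View pics/side19.png

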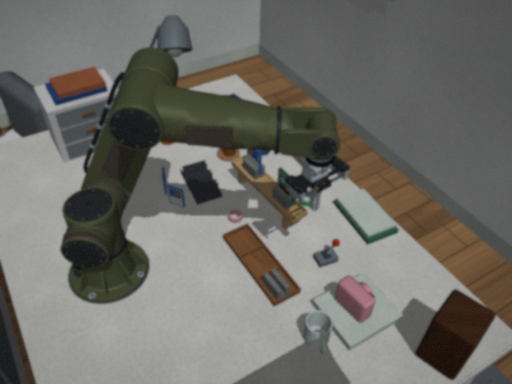

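The lever rests on the +x side at (323,179) and reached its stop. One last wrist look over the ledge before handing in.

```bash
python3 -m jog '0 30 40 0 0 0 1;0 70 80 0 0 0 1;0 105 90 0 0 0 1;-5 140 90 0.7 2 0 1;-10 175 90 0.7 2 0 1;-10 175 90 0.7 2 0 1;-10 175 90 0.7 2 0 1'
python3 - <<'E'
from look import *
c=get('wrist'); save(c,'w20.png');W=c["W"]
for nm,y,x in (("green",-.085,.616),("blue",.099,.604)):
    print(nm,"top",mr(box(W,[x-.05,y-.06,.195],[x+.05,y+.06,.225])))
    print("stand",mr(box(W,[x-.05,y-.06,.118],[x+.05,y+.06,.131])))
print("lips",mr(box(W,[.54,-.22,.083],[.68,.24,.09])))
for t,lo,hi in (("candle",[.57,.27,.06],[.66,.37,.078]),("spare",[.38,-.4,.044],[.48,-.28,.056])):
    P=box(W,lo,hi); print(t,mr(P) if len(P)>10 else len(P))
E
```

```text
time_s: 37.97
ee_pos: [0.544, -0.1369, 0.3633]
eef_rot: [-1.604, -0.013, -1.493]
force: [-0.6, -0.4, 0.2]
grip_width: 0.0005
green top c=(618.9,-85.9) short=12.0 long=79.7 yawlong=4.3 n=724 z=0.2050
stand c=(608.0,-86.0) short=29.6 long=80.6 yawlong=1.3 n=696 z=0.1252
blue top c=(606.9,70.5) short=11.3 long=24.9 yawlong=5.4 n=209 z=0.2048
stand c=(605.2,83.7) short=44.7 long=52.2 yawlong=4.1 n=533 z=0.1251
lips c=(610.7,-23.9) short=73.0 long=303.9 yawlong=4.0 n=1748 z=0.0862
candle 0
spare c=(425.1,-332.0) short=45.5 long=72.6 yawlong=2.5 n=527 z=0.0489
```

View pics/w20.png

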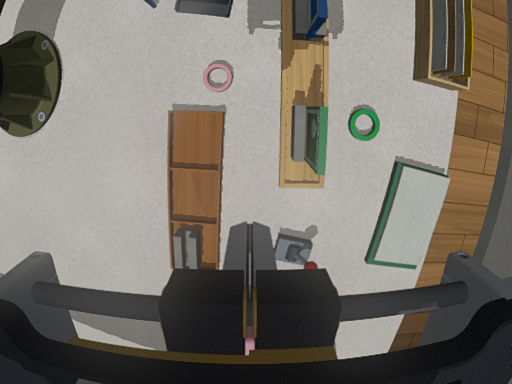

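Both prints stand in their stands on the ledge ((315,138) and (310,20)), and the spare is in the tray (187,245). Handing in.

```bash
python3 -c "
from h import *
o=get_obs();print(o['time_s'],o['joint_vel'].round(3));print(hand_in())"
```

```text
38.0167 [-0.037  0.018 -0.015 -0.002  0.003 -0.006]
the job is handed in; nothing more can be done
None
```

The photo display is set up and I handed the job in at 38 s of the 210 s allowed; no verdict was reported.

- **Candle:** it stands on the cork coaster, within about 2 mm of the centre in the wrist view. The scene camera put it about 6 mm off.
- **Prints:** only blue and green were in the sorter; there was no pink one. Each stands in a stand on the ledge. Both print tops measure 0.205 m, which is the height for fully down. They are centred on their stands to within about 3 mm.
- **Decoys:** the two smaller blue cards near the sorter were left alone.
- **Spare stand:** it is still flat in the tray.
- **Lamp:** I pushed the red lever to its stop, where it resisted with about 24 N. It now rests on the +x side, with the ball at x ≈ 0.66 (0.607 before).

**Checks that disagreed:** the green print touched bottom about 4 mm earlier than I had calculated, but its top height shows it is fully down. The scene and side cameras differed by up to about 13 mm, so I went by the wrist camera. The final wrist picture did not show the candle; the scene camera's last picture, just before it, did. I did not see any stand knocked aside.

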